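Load a drinks dispenser by tipping its tray

TASK

Load the full orange cartridge into the drinks dispenser: set it lengthwise between the rails of the lowered loading tray, between the two yellow lines, and let go. Then take the blue handle and slowly raise the tray until the cartridge just starts to slide by itself, hold the tray at that angle without pushing the cartridge until it has slid gently all the way to the rubber stop, and lower the tray gently all the way down and let go. Leave the grey spent cartridge, the mug and the green cleaner bottle where they are.

Things in the scene. Friction and masses are not known exactly. Their poses are not given: they have to be found in the camera images.
- full: Full cartridge: orange rigid block, white label bands and cap. 120 mm long (its y), 56 wide (x), 60 high plus a round cap 8 high, 28 across, 30 mm towards +y from the middle of its top. About 0.4 kg. Either end may lead. Origin: centre of its underside, z up. Starts on the counter.
- spent: The spent cartridge: same shape and size but grey with a black cap, to be left alone. Origin: centre of its underside. Starts on the counter; it and the full one may have swapped places.
- dispenser: Drinks dispenser fixed to the counter. Origin: counter height, on its centre line. Base 170 mm wide (x), y -165 to +255, 12 thick. Its y points along the tray from handle to stop. Grey column, 266 high, at y +170 to +255. From it a clear canopy 150 mm wide juts over the tray's stop end, y +70 to +170; underside 232, top with brackets 253 mm above the counter.
- hinge (a point): Point on the tray's hinge axis, mid-width of the tray, 60 mm above the counter, at y +150 mm in the dispenser's frame; fixed. The axis is level and runs along the dispenser's x. The tray floor's top face and the face of the 40 mm high rubber stop both meet at this axis. The full cartridge begins to slide at a tilt between about 0.25 and 0.47 rad (hidden friction differs each time).
- tray (a joint): Tilt of the steel loading tray, rad: 0 = lowered (level), grows as the handle end is raised about the hinge at its stop end, at most 0.65. It weighs 0.6 kg and falls back if let go; lifting the handle takes 5 to 6 N. 84 mm wide outside; two side rails 10 mm high, 68 mm apart inside, so the cartridge has 6 mm play each side.
- tray_load (a point): Point on the tray floor where the centre of the cartridge's underside belongs when loaded: midway between two yellow lines across the floor, 200 mm from the hinge, 140 mm from tray_home. Axes as the tray: x across, y along towards the stop, z normal to the floor.
- tray_home (a point): Point on the tray floor where the centre of the cartridge's underside is when its end touches the rubber stop, 60 mm from the hinge. Axes as the tray: x across, y along towards the stop, z normal to the floor.
- tray_grip (a point): Point inside the blue handle, a flat blade 100 mm wide (across the tray), 10 thick, 75 long, at the tray's free end. Tray lowered: the blade leans 40 degrees from vertical, outward (towards -y of the dispenser); the point lies 353 mm from the hinge, 33 mm above the tray floor, 27 mm short of the blade's upper edge. It tilts with the tray. Pinch its flat faces, tool along the blade.
- mug: White mug, 80 mm across, 90 mm high, on the right; leave alone. Origin: centre of its underside.
- cleaner: Green bottle of cleaner with blue label, 68 mm across, 170 mm high, on the left; leave alone. Origin: centre of its underside.
Not all that is in view belongs to the job. There is more than one size of the full; the job needs the largest.

How it is judged:
By the outcome, as a careful person would: the job done as asked, in the order asked, and still so for the second after the job is handed in, with the robot touching nothing.
It also fails if it takes over 72 s, if anything falls off the work surface, if the arm or the gripper's body presses on something with over 40 N, if the wrist force passes 120 N, or if a joint passes its speed limit or range.

ROBOT

A 6-joint arm with a two-finger parallel gripper is mounted at the origin on the work surface. World frame = base frame: x ahead of the robot, y to its left, z up, the work surface at z = 0. Lengths are in m, angles in rad, forces in N, time in s.
With the tool pointing down it reaches from about 0.375 to 0.925 m from the base axis. Payload 5.7 kg.
Tool frame: the origin (TCP) lies midway between the tips of the shut fingers; the grasp point (between the pads) lies 19 mm behind it; x points along the fingers, y is the direction in which the jaws open and shut, and the axes are right-handed (so a half turn about x gives the same grasp; the last joint's range is limited). The gripper opens to 85 mm and grips with 20 to 120 N. Pads are 22 mm wide; open, the fingers measure 114 mm over their backs; the gripper's body (76 mm by 85 mm) begins 54 mm behind the grasp point. The pads swing forward as they close: fully open they stand 13 mm farther back than shut.
Start: joints at [-1.439, 0.359, 1.51, -0, 1.272, -0.115], TCP at [0.147, -0.582, 0.231] pointing down, gripper open.
Joint ranges: [-2.97, 2.97], [-1.01, 2.36], [0.21, 2.38], [-0.96, 4.11], [0.2, 2.71], [-2.98, 2.98]. Speed limits (rad/s): [2.39, 2.39, 3.14, 3.14, 3.14, 3.14].

INTERFACE

Orientations are given as a rotation vector (axis times angle).
In Python, from plant import status, snapshot, camera_model, bot gives the robot as it stands. The module is installed in compiled form; this text tells all that it offers.
- The arm moves only by the tool send_rows, never from a script. Its argument "commands" is a list of rows, each an object with "delta_pos": the shift along the tool's x, y, z in mm, a list of three; "spin": the turn about the tool's x in degrees. A call has 1 to 5 rows; each row is the pose to reach, as a shift and turn from the pose measured when the call began, along the tool's axes at that moment; what a row does not reach only later rows make up. A row lasts 1/8 s, in which the tool goes at most 62.5 mm and 10.7 degrees, less where a joint would pass 70% of its speed; a pose out of reach is approached as far as the arm can. A call with a gripper value outside its range is refused whole. "claw" is the opening, from 0 (shut) to 1 (fully open), set as the call begins (left out, the last holds). The fingers move at their own pace and stop on an object; the grip force is fixed at half the most. Time passes only in rows, so rows that repeat a pose let the fingers close. It gives the time, the measured TCP pose, the force and the opening at its end, in the units of the state.
- status.get_state(): the state, without advancing time (a new reading comes with each control period).
- snapshot(name): name is "side" or "top"; returns the picture (420x560x3 uint8, red, green, blue); there is no depth.
- camera_model(name): a dict with "mtx" (3x3 intrinsics, pixels), "distortion" ([k1, k2, p1, p2, k3] as OpenCV has them; the pictures are not rectified), "origin" and "orientation" of the camera in the world. Camera axes: x right, y down, z forward; pixel columns grow to the right and rows downward; lengths in m; the calibration is good to about 2 mm. A picture is of the moment at which its call begins. camera_model takes no time and is no camera call.
- bot.finish_job(): hands the job in, once; it reports no verdict.
The state is a dict: "t": time; "q": joint angles; "qd": joint speeds; "joint_efforts": joint torques, N m; "eef_pos": TCP position; "eef_rot": TCP orientation; "ft_force": force on the tool from outside, world axes, zero at the start; "torque": the same for the moment, N m; "opening": finger opening in m.
Only numpy, scipy, OpenCV 4.12 (cv2) and the standard library are available. Lean on these libraries where they do the work, as an engineer would, in place of code of your own. Each camera call takes 0.05 s, during which the arm holds its last target.

## Working session

There is one attempt and no reset: what is moved stays moved. The work goes in short steps, Python scripts to look and compute and a tool call to move; the robot and the scene stay as the last step left them, time stands still between calls to the robot, and variables do not carry over. Pictures are saved under pics/ and viewed, and the job is handed in when it is done.

Besides the shell and the picture viewer there is one more tool, called after "Emit:" by a JSON object that holds its "op" and its "data". send_rows: Moves the arm, as the interface text tells. Its arguments: {"type":"object","properties":{"commands":{"type":"array"},"claw":{"type":"number"}},"required":["commands"]}

```bash
mkdir -p pics; ls
python3 - <<'E'
from plant import status, snapshot, camera_model, bot
import cv2
print(status.get_state())
for n in ("side","top"):
    im=snapshot(n); cv2.imwrite(f"pics/{n}0.png",im[:,:,::-1]); print(n,camera_model(n))
E
```

```text
pics
{'t': 0.0, 'q': array([-1.43910625e+00,  3.59519106e-01,  1.51145306e+00,  6.77864306e-06,
        1.27245496e+00, -1.15110511e-01]), 'qd': array([ 0.00057407, -0.00170731,  0.00101981,  0.00079074,  0.00054693,
        0.00081266]), 'joint_efforts': array([-2.53163249e-03, -5.27622128e+01, -2.78631037e+01, -4.84837110e-04,
        1.34748759e-02,  2.74354551e-05]), 'eef_pos': array([ 0.14648124, -0.58114869,  0.23043731]), 'eef_rot': array([ 2.09096478,  0.26127503, -2.09098317]), 'ft_force': array([0.72889768, 0.40056207, 0.28589279]), 'torque': array([-0.00811553,  0.00414596, -0.01571144]), 'opening': 0.08534147195480064}
side {'mtx': array([[519.76310609,   0.        , 276.39276175],
       [  0.        , 519.76310609, 207.6539014 ],
       [  0.        ,   0.        ,   1.        ]]), 'distortion': array([-0.0211053,  0.       ,  0.       ,  0.       ,  0.       ]), 'origin': array([-0.42774995, -1.13619295,  1.14956807]), 'orientation': array([-2.10770856,  0.78456929, -0.38262503])}
top {'mtx': array([[456.35600835,   0.        , 286.6580384 ],
       [  0.        , 456.35600835, 201.15002781],
       [  0.        ,   0.        ,   1.        ]]), 'distortion': array([0.03731849, 0.        , 0.        , 0.        , 0.        ]), 'origin': array([ 0.40833952, -0.05954143,  1.39643654]), 'orientation': array([-2.20882009,  2.19653421, -0.08624708])}
```

View pics/side0.png

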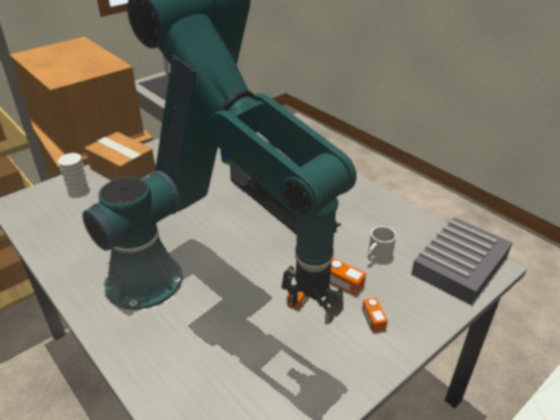

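View pics/top0.png

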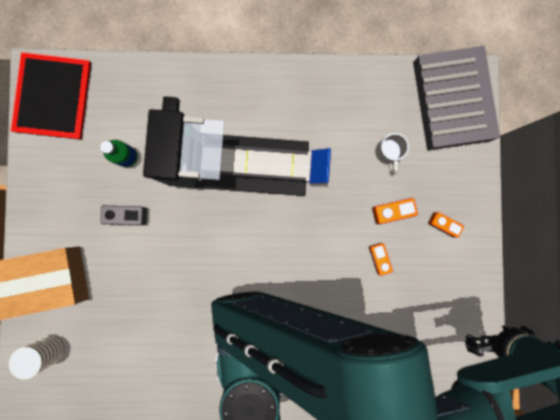

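The top view shows the dispenser lying along +y world, with its column at (165,145) and its blue handle at (320,165). Three orange cartridges sit at (396,211), (447,224) and (381,259). The one at (396,211) is the largest. The grey spent one is at (124,215). In the side view the arm hides the dispenser, but the orange blocks are visible at (347,275) and (375,313).

```bash
cat > h.py <<'E'
import numpy as np, cv2
from scipy.spatial.transform import Rotation as R
from plant import status, snapshot, camera_model, bot
def rays(n,px):
    m=camera_model(n); p=cv2.undistortPoints(np.float64(px).reshape(-1,1,2),m['mtx'],m['distortion']).reshape(-1,2)
    d=np.c_[p,np.ones(len(p))]@R.from_rotvec(m['orientation']).as_matrix().T
    return m['origin'],d
def plane(n,px,z):
    o,d=rays(n,px); return o+d*((z-o[2])/d[:,2])[:,None]
def proj(n,P):
    m=camera_model(n); Rm=R.from_rotvec(m['orientation']).as_matrix().T
    return cv2.projectPoints(np.float64(P).reshape(-1,1,3),cv2.Rodrigues(Rm)[0],-Rm@m['origin'],m['mtx'],m['distortion'])[0].reshape(-1,2)
def tri(pa,pb):
    A=[];b=[]
    for n,p in(("top",pa),("side",pb)):
        o,d=rays(n,[p]); d=d[0]/np.linalg.norm(d[0]); M=np.eye(3)-np.outer(d,d); A.append(M);b.append(M@o)
    x=np.linalg.lstsq(np.vstack(A),np.hstack(b),rcond=None)[0]
    return x, np.linalg.norm(np.vstack(A)@x-np.hstack(b))
def hsv(im): return cv2.cvtColor(im,cv2.COLOR_RGB2HSV)
def shot(n,f):
    im=snapshot(n); cv2.imwrite(f"pics/{f}.png",im[:,:,::-1]); return im
def crop(im,x0,y0,w,h,k,f): cv2.imwrite(f"pics/{f}.png",cv2.resize(im[y0:y0+h,x0:x0+w],None,fx=k,fy=k,interpolation=cv2.INTER_CUBIC))
E
python3 - <<'E'
from h import *
for n in("top","side"):
    im=cv2.imread(f"pics/{n}0.png")
    H=cv2.cvtColor(im,cv2.COLOR_BGR2HSV)
    for nm,lo,hi in(("orange",(4,180,120),(16,255,255)),("blue",(105,150,60),(125,255,255)),("yellow",(24,80,120),(35,255,255))):
        M=cv2.inRange(H,lo,hi)
        if nm=="orange": M=cv2.morphologyEx(M,cv2.MORPH_CLOSE,np.ones((5,5)))
        for c in cv2.findContours(M,0,2)[0]:
            if cv2.contourArea(c)>15: print(n,nm,cv2.contourArea(c),cv2.minAreaRect(c))
t=cv2.imread("pics/top0.png"); s=cv2.imread("pics/side0.png")
crop(t,140,90,200,110,4,"t0d"); crop(t,360,190,110,90,6,"t0c"); crop(s,280,240,130,100,6,"s0c")
E
```

```text
top orange 70.0 ((380.4721984863281, 258.8575134277344), (30.429222106933594, 13.879998207092285), 70.82099914550781)
top orange 243.5 ((446.12286376953125, 224.36756896972656), (30.273258209228516, 13.931833267211914), 28.810794830322266)
top orange 136.0 ((395.1600341796875, 210.69381713867188), (17.31418228149414, 40.02499771118164), 77.00537872314453)
top blue 529.0 ((319.7842712402344, 165.5203094482422), (17.45552635192871, 34.269832611083984), 4.085616588592529)
side orange 130.0 ((374.8211975097656, 311.0753479003906), (28.037118911743164, 13.679009437561035), 67.16634368896484)
side orange 32.5 ((300.0000305175781, 296.5000305175781), (4.949747085571289, 9.192388534545898), 45.0)
side orange 206.0 ((347.0194091796875, 272.50927734375), (33.66379928588867, 13.714881896972656), 25.463346481323242)
```

View pics/t0d.png

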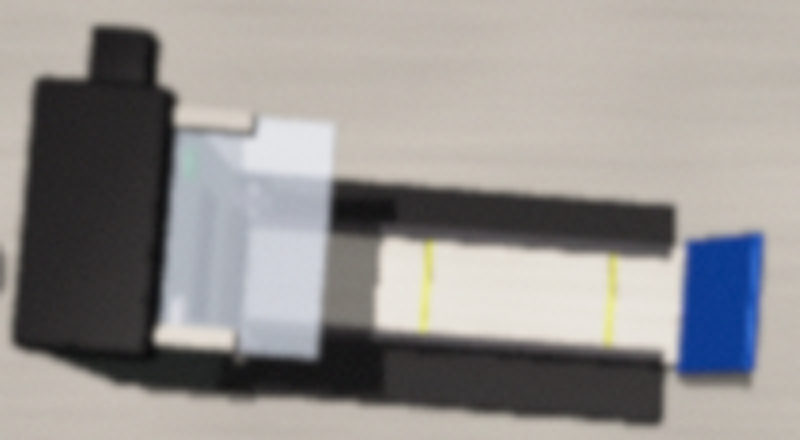

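View pics/t0c.png

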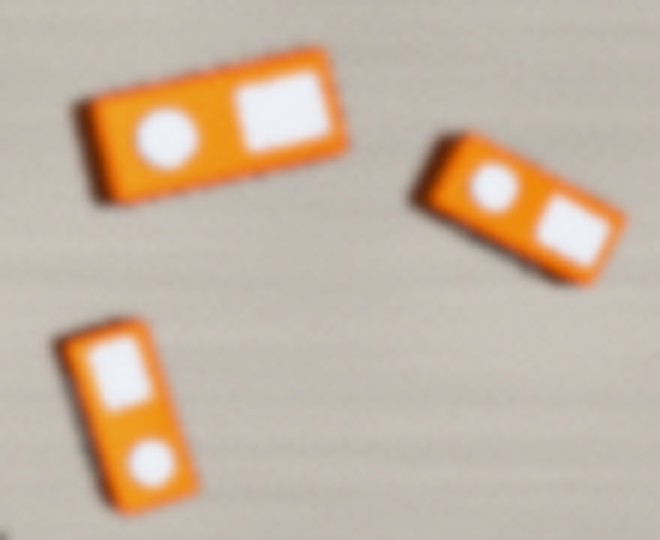

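View pics/s0c.png

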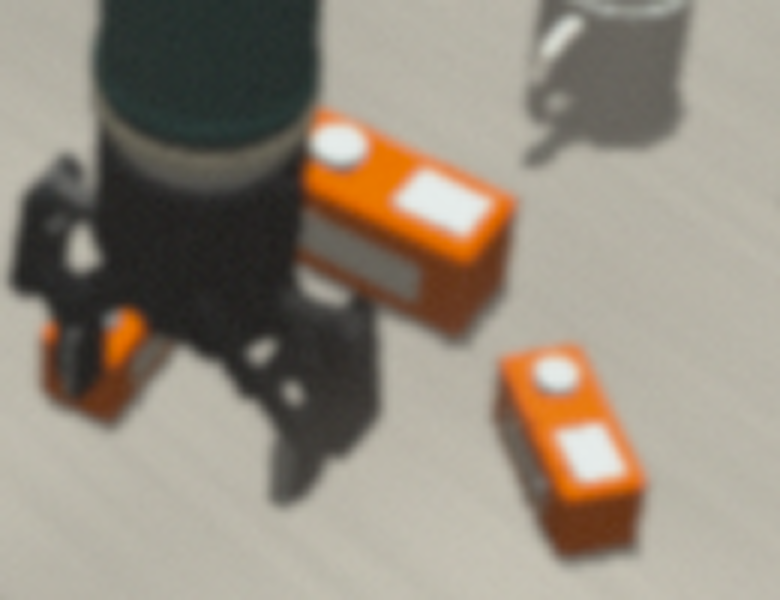

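Run:
```python
from h import *
np.set_printoptions(precision=4,suppress=True)
f=lambda l,k,x,y:[((u+.5)/k-.5+x,(v+.5)/k-.5+y) for u,v in l]
tc=f([(325,45),(350,150),(284,110),(167,138),(88,98),(118,203)],6,360,190)
sc=f([(517,200),(467,260),(447,202),(340,140)],6,280,240)
for a,b in zip(tc,sc): print(tri(a,b))
c=plane("top",[tc[i] for i in(0,1,5,4)],.06); print(c, c.mean(0)); e=c[[2,3]].mean(0)-c[[0,1]].mean(0); print("axis deg",np.degrees(np.arctan2(e[1],e[0])),np.linalg.norm(e),np.linalg.norm(c[0]-c[1]))
y=plane("top",f([(430,243),(424,330),(614,258),(608,343),(427,287),(611,300)],4,140,90),.06);print(y,np.linalg.norm(y[0]-y[2]),np.linalg.norm(y[0]-y[1])); d=y[:2].mean(0)-y[2:4].mean(0); print(np.degrees(np.arctan2(d[1],d[0])),y[:4].mean(0))
h=plane("top",f([(690,240),(680,372),(764,233),(755,373)],4,140,90),.1);print(h)
```

```text
(array([ 0.4984, -0.4625,  0.0553]), np.float64(0.0018708210464848149))
(array([ 0.4473, -0.4744,  0.0562]), np.float64(0.0008040507220553507))
(array([ 0.4671, -0.442 ,  0.0585]), np.float64(8.912944069577206e-05))
(array([ 0.4526, -0.3822,  0.067 ]), np.float64(0.0002715732654699423))
[[ 0.4991 -0.462   0.06  ]
 [ 0.4476 -0.4736  0.06  ]
 [ 0.421  -0.3598  0.06  ]
 [ 0.4723 -0.3454  0.06  ]] [ 0.46   -0.4102  0.06  ]
axis deg 103.03572175907391 0.11828179505367971 0.052760664602292215
[[ 0.6338  0.0295  0.06  ]
 [ 0.5694  0.0333  0.06  ]
 [ 0.6239 -0.1061  0.06  ]
 [ 0.5609 -0.102   0.06  ]
 [ 0.6012  0.0314  0.06  ]
 [ 0.5927 -0.1041  0.06  ]] 0.13595401031205595 0.0645085363657053
86.09059349431331 [ 0.597  -0.0364  0.06  ]
[[ 0.6309 -0.1592  0.1   ]
 [ 0.5359 -0.1522  0.1   ]
 [ 0.6363 -0.2123  0.1   ]
 [ 0.5355 -0.2058  0.1   ]]
```

```bash
cat >> h.py <<'E'
def goto(p,yaw=None):
    s=status.get_state(); M=R.from_rotvec(s['eef_rot']).as_matrix()
    d=M.T@(np.array(p)-s['eef_pos'])*1000
    cur=np.degrees(np.arctan2(M[1,1],M[0,1])); 
    print("t %.2f"%s['t'],"pos",s['eef_pos'].round(4),"xaxis",M[:,0].round(3),"yaw_y",cur.round(2),"F",s['ft_force'].round(1),"open",round(s['opening'],4),"q6",s['q'][5].round(3))
    print("delta",d.round(1))
    if yaw is not None:
        sp=np.array([cur-yaw+k*180 for k in(-2,-1,0,1,2)]) # tool x is down: +spin lowers yaw
        print("spin options",sp.round(1))
E
python3 - <<'E'
from h import *
goto((.46,-.411,.14),13.0)
E
```

```text
t 0.10 pos [ 0.1465 -0.5812  0.2305] xaxis [-0.     0.002 -1.   ] yaw_y -75.86 F [ 0.6 -0.3  0.1] open 0.0856 q6 -0.115
delta [  90.7  -88.3 -345.6]
spin options [-448.9 -268.9  -88.9   91.1  271.1]
```

Emit:
{"op": "send_rows", "data": {"commands": [{"delta_pos": [10, -15, -55], "spin": -10}, {"delta_pos": [20, -30, -110], "spin": -20}, {"delta_pos": [30, -45, -165], "spin": -30}, {"delta_pos": [40, -58, -220], "spin": -40}, {"delta_pos": [50, -70, -275], "spin": -50}], "claw": 1}}

```text
t: 0.72
eef_pos: [0.3974, -0.4448, 0.1801]
eef_rot: [1.531, 0.967, -1.529]
ft_force: [0.5, -1.1, -0.3]
opening: 0.0854
```

Run:
```python
from h import *
goto((.46,-.411,.14),13.0)
```

```text
t 0.72 pos [ 0.3974 -0.4448  0.1801] xaxis [-0.001  0.002 -1.   ] yaw_y -25.53 F [ 0.5 -1.1 -0.3] open 0.0854 q6 -0.513
delta [ 40.1  42.  -57.4]
spin options [-398.5 -218.5  -38.5  141.5  321.5]
```

Emit:
{"op": "send_rows", "data": {"commands": [{"delta_pos": [10, 10, -15], "spin": -10}, {"delta_pos": [20, 20, -30], "spin": -20}, {"delta_pos": [30, 32, -45], "spin": -30}, {"delta_pos": [40, 42, -57.5], "spin": -38.5}, {"delta_pos": [40, 42, -57.5], "spin": -38.5}]}}

```text
t: 1.35
eef_pos: [0.4601, -0.4097, 0.139]
eef_rot: [1.043, 1.312, -1.04]
ft_force: [-1.2, 0.0, 0.2]
opening: 0.0855
```

Run:
```python
from h import *
goto((.46,-.411,.015),13.0)
im=shot("side","s1"); crop(im[:,:,::-1],270,200,140,110,5,"s1c")
```

```text
t 1.35 pos [ 0.4601 -0.4097  0.139 ] xaxis [-0.002  0.004 -1.   ] yaw_y 12.98 F [-1.2  0.   0.2] open 0.0855 q6 -1.067
delta [124.   -0.3   1.8]
spin options [-360. -180.   -0.  180.  360.]
```

View pics/s1c.png

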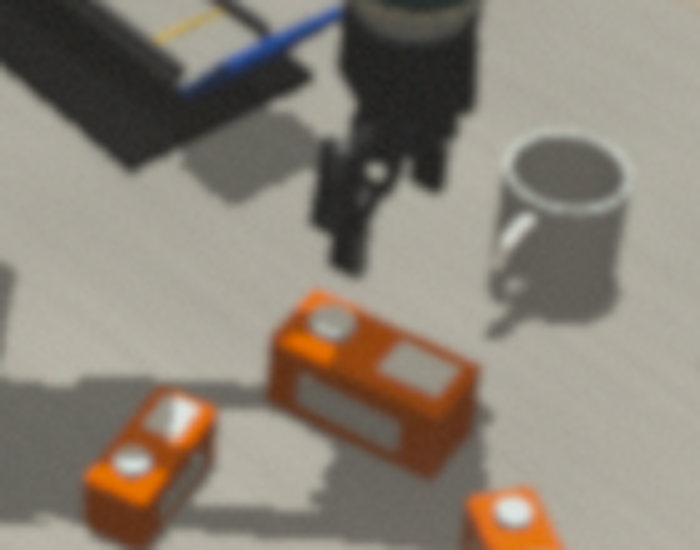

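The side view shows the gripper above the largest block, which spans about (320,300) to (475,460) in the crop, and the way down is clear.

Emit:
{"op": "send_rows", "data": {"commands": [{"delta_pos": [40, 0, 1]}, {"delta_pos": [80, 0, 1.5]}, {"delta_pos": [110, 0, 1.8]}, {"delta_pos": [124, 0, 1.8]}, {"delta_pos": [124, 0, 1.8]}]}}

```text
schema error: expected keys delta_pos, spin
```

Emit:
{"op": "send_rows", "data": {"commands": [{"delta_pos": [0, 0, 0]}, {"delta_pos": [0, 0, 0]}, {"delta_pos": [0, 0, 0]}, {"delta_pos": [0, 0, 0]}, {"delta_pos": [0, 0, 0]}], "claw": 0}}

```text
schema error: expected keys delta_pos, spin
```

Emit:
{"op": "send_rows", "data": {"commands": [{"delta_pos": [-10, 0, 0]}, {"delta_pos": [-40, 0, 0]}, {"delta_pos": [-90, 0, 0]}, {"delta_pos": [-140, 0, 0]}, {"delta_pos": [-140, 0, 0]}]}}

```text
schema error: expected keys delta_pos, spin
```

Run:
```python
from h import *
goto((.597,-.036,.15),-3.9)
im=shot("side","s2"); shot("top","t2")
```

```text
t 1.40 pos [ 0.4597 -0.4104  0.1395] xaxis [-0.002  0.003 -1.   ] yaw_y 12.85 F [-0.9  0.7 -0. ] open 0.0855 q6 -1.066
delta [  -9.6  217.1 -334.5]
spin options [-343.3 -163.3   16.7  196.7  376.7]
```

View pics/s2.png

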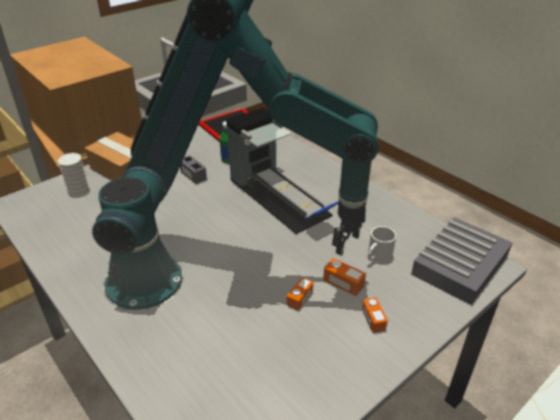

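View pics/t2.png

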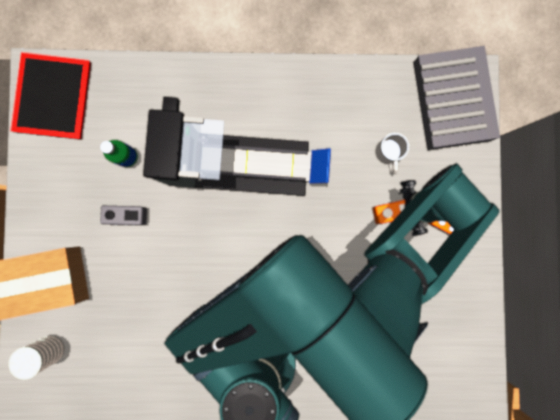

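The three calls were refused because every row needs a spin, so nothing moved. The tray is now visible in both views: in the side view the handle is near (322,208), and in the top view the yellow lines are near (246,162) and (293,165). I'll do the pick now and measure the tray from these pictures.

Emit:
{"op": "send_rows", "data": {"commands": [{"delta_pos": [40, 0, 0], "spin": 0}, {"delta_pos": [80, 0, 0.5], "spin": 0}, {"delta_pos": [110, 0, 0.5], "spin": 0}, {"delta_pos": [124, 0, 0.5], "spin": 0}, {"delta_pos": [124, 0, 0.5], "spin": 0}]}}

```text
t: 2.12
eef_pos: [0.459, -0.4116, 0.016]
eef_rot: [1.045, 1.309, -1.043]
ft_force: [1.2, -0.8, 1.4]
opening: 0.085
```

Run:
```python
from h import *
goto((.46,-.411,.015),13)
s=cv2.imread("pics/s2.png");crop(s,220,120,130,115,6,"s2c")
```

```text
t 2.12 pos [ 0.459  -0.4116  0.016 ] xaxis [-0.002  0.003 -1.   ] yaw_y 12.74 F [ 1.2 -0.8  1.4] open 0.085 q6 -1.066
delta [ 1.   1.1 -0.4]
spin options [-3.603e+02 -1.803e+02 -3.000e-01  1.797e+02  3.597e+02]
```

View pics/s2c.png

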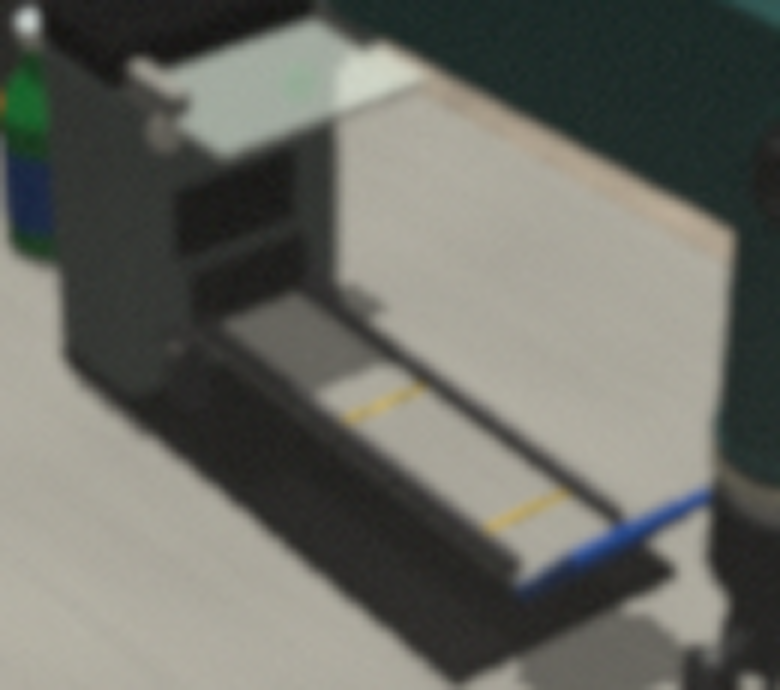

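Emit:
{"op": "send_rows", "data": {"commands": [{"delta_pos": [0, 0, 0], "spin": 0}, {"delta_pos": [0, 0, 0], "spin": 0}, {"delta_pos": [0, 0, 0], "spin": 0}, {"delta_pos": [0, 0, 0], "spin": 0}, {"delta_pos": [0, 0, 0], "spin": 0}], "claw": 0}}

```text
t: 2.75
eef_pos: [0.4597, -0.4126, 0.0176]
eef_rot: [1.044, 1.307, -1.044]
ft_force: [-1.6, -0.1, 6.7]
opening: 0.0552
```

Run:
```python
from h import *
np.set_printoptions(precision=4,suppress=True)
f=lambda l,k,x,y:[((u+.5)/k-.5+x,(v+.5)/k-.5+y) for u,v in l]
a=f([(430,243),(614,258)],4,140,90); b=f([(426,384),(570,491)],6,220,120)
for x,y in zip(a,b): print(tri(x,y))
# handle corners: near-side lower corner, near-side upper
print(tri(f([(680,372)],4,140,90)[0],f([(520,595)],6,220,120)[0]))
goto((.597,-.036,.15),-3.9)
```

```text
(array([0.6347, 0.0286, 0.0608]), np.float64(0.0018257869403396482))
(array([ 0.6254, -0.1073,  0.0595]), np.float64(0.002520394554994162))
(array([ 0.5409, -0.1559,  0.0552]), np.float64(0.0010675993917509724))
t 2.75 pos [ 0.4597 -0.4126  0.0176] xaxis [-0.     0.001 -1.   ] yaw_y 12.74 F [-1.6 -0.1  6.7] open 0.0552 q6 -1.066
delta [-132.2  216.9 -337.1]
spin options [-343.4 -163.4   16.6  196.6  376.6]
```

Emit:
{"op": "send_rows", "data": {"commands": [{"delta_pos": [-10, 0, 0], "spin": 0}, {"delta_pos": [-50, 0, 0], "spin": 0}, {"delta_pos": [-110, 0, -10], "spin": 0}, {"delta_pos": [-150, 20, -40], "spin": 0}, {"delta_pos": [-160, 50, -80], "spin": 4}]}}

```text
t: 3.38
eef_pos: [0.4924, -0.3248, 0.1817]
eef_rot: [1.098, 1.269, -1.098]
ft_force: [0.8, -0.2, -3.4]
opening: 0.0554
```

Run:
```python
from h import *
goto((.597,-.037,.15),-3.9)
```

```text
t 3.38 pos [ 0.4924 -0.3248  0.1817] xaxis [ 0.005 -0.004 -1.   ] yaw_y 8.52 F [ 0.8 -0.2 -3.4] open 0.0554 q6 -0.849
delta [  31.1  146.  -269.3]
spin options [-347.6 -167.6   12.4  192.4  372.4]
```

Emit:
{"op": "send_rows", "data": {"commands": [{"delta_pos": [0, 28, -50], "spin": 3}, {"delta_pos": [5, 56, -105], "spin": 6}, {"delta_pos": [10, 86, -160], "spin": 9}, {"delta_pos": [20, 116, -215], "spin": 12.4}, {"delta_pos": [25, 140, -260], "spin": 12.4}]}}

```text
t: 4.0
eef_pos: [0.5923, -0.0445, 0.1561]
eef_rot: [1.259, 1.171, -1.257]
ft_force: [0.4, -0.2, -3.0]
opening: 0.0553
```

Run:
```python
from h import *
goto((.597,-.037,.12),-3.9)
```

```text
t 4.00 pos [ 0.5923 -0.0445  0.1561] xaxis [ 0.005 -0.004 -1.   ] yaw_y -3.87 F [ 0.4 -0.2 -3. ] open 0.0553 q6 -0.121
delta [36.1  4.  -7.9]
spin options [-360. -180.    0.  180.  360.]
```

Emit:
{"op": "send_rows", "data": {"commands": [{"delta_pos": [12, 2, -3], "spin": 0}, {"delta_pos": [30, 4, -7.5], "spin": 0}, {"delta_pos": [47, 4, -7.5], "spin": 0}, {"delta_pos": [50, 4, -7.5], "spin": 0}, {"delta_pos": [50, 4, -7.5], "spin": 0}]}}

```text
t: 4.62
eef_pos: [0.5967, -0.0384, 0.1057]
eef_rot: [1.259, 1.171, -1.259]
ft_force: [1.0, -0.7, -2.8]
opening: 0.0554
```

Run:
```python
from h import *
im=shot("side","s3"); im2=shot("top","t3"); crop(im[:,:,::-1],200,100,160,130,5,"s3c");crop(im2[:,:,::-1],140,80,200,140,4,"t3c")
goto((.597,-.037,.079),-3.9)
```

```text
t 4.72 pos [ 0.5974 -0.0382  0.1066] xaxis [ 0.005 -0.004 -1.   ] yaw_y -3.93 F [ 0.3  0.7 -2.6] open 0.0553 q6 -0.107
delta [27.5 -0.7 -1.2]
spin options [-360. -180.   -0.  180.  360.]
```

View pics/s3c.png

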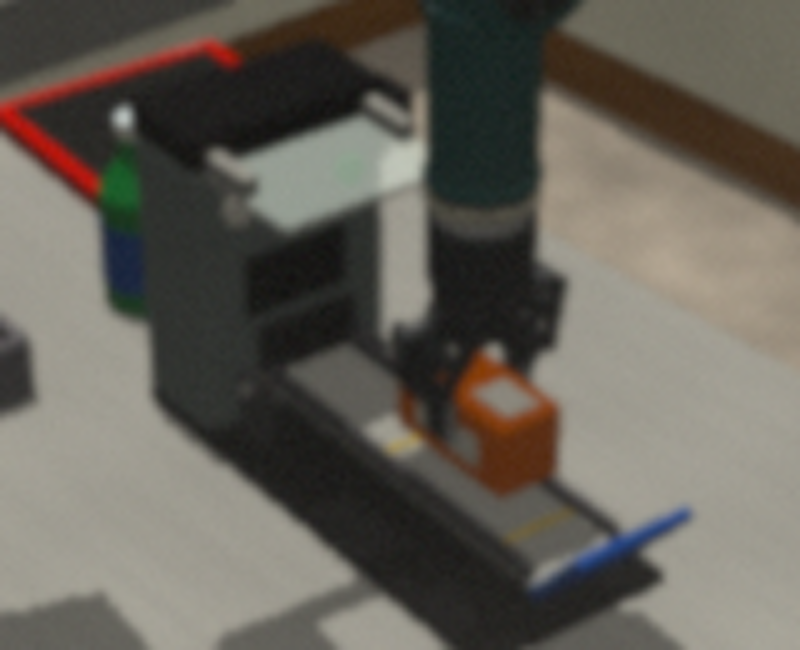

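View pics/t3c.png

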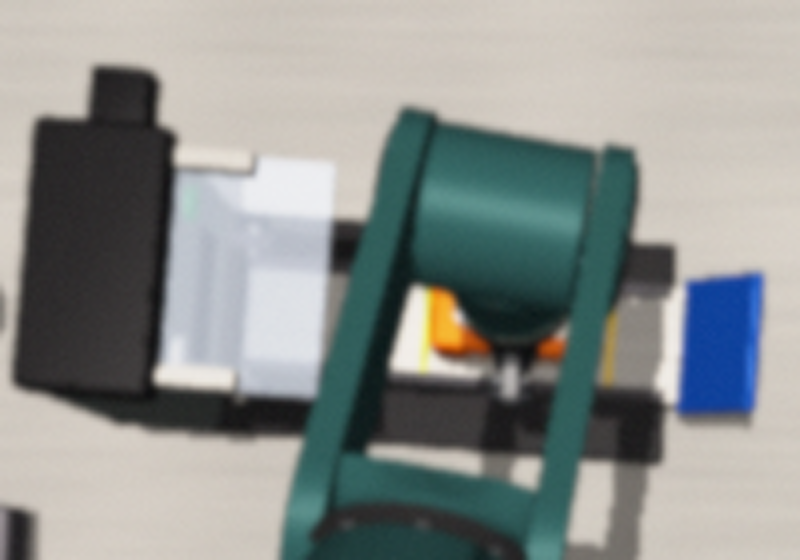

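The block hangs over the tray between the yellow lines. In the top crop its left end is at (430,320), next to the left line at (427,290). I'll lower it now.

Emit:
{"op": "send_rows", "data": {"commands": [{"delta_pos": [10, 0, -0.7], "spin": 0}, {"delta_pos": [18, -0.5, -1], "spin": 0}, {"delta_pos": [22, -0.5, -1], "spin": 0}, {"delta_pos": [25, -0.5, -1], "spin": 0}, {"delta_pos": [26, -0.5, -1], "spin": 0}]}}

```text
t: 5.35
eef_pos: [0.5971, -0.0372, 0.0803]
eef_rot: [1.259, 1.17, -1.257]
ft_force: [0.3, 0.1, -3.4]
opening: 0.0553
```

Run:
```python
from h import *
goto((.597,-.038,.079),-3.9)
```

```text
t 5.35 pos [ 0.5971 -0.0372  0.0803] xaxis [ 0.005 -0.004 -1.   ] yaw_y -3.92 F [ 0.3  0.1 -3.4] open 0.0553 q6 -0.105
delta [ 1.3 -0.1  0.8]
spin options [-360. -180.   -0.  180.  360.]
```

Emit:
{"op": "send_rows", "data": {"commands": [{"delta_pos": [1, 0, 0], "spin": 0}, {"delta_pos": [2, 0, 0], "spin": 0}, {"delta_pos": [2.5, 0, 0], "spin": 0}]}}

```text
t: 5.72
eef_pos: [0.5972, -0.0372, 0.0779]
eef_rot: [1.259, 1.169, -1.257]
ft_force: [-0.5, -0.6, -1.1]
opening: 0.0557
```

Run:
```python
from h import *
goto((.597,-.038,.079),-3.9)
```

```text
t 5.72 pos [ 0.5972 -0.0372  0.0779] xaxis [ 0.005 -0.004 -1.   ] yaw_y -3.92 F [-0.5 -0.6 -1.1] open 0.0557 q6 -0.106
delta [-1.1 -0.1  0.8]
spin options [-360. -180.   -0.  180.  360.]
```

Contact: the load has come off the wrist. Releasing.

Emit:
{"op": "send_rows", "data": {"commands": [{"delta_pos": [0, 0, 0], "spin": 0}, {"delta_pos": [0, 0, 0], "spin": 0}, {"delta_pos": [0, 0, 0], "spin": 0}, {"delta_pos": [0, 0, 0], "spin": 0}, {"delta_pos": [0, 0, 0], "spin": 0}], "claw": 1}}

```text
t: 6.35
eef_pos: [0.5972, -0.0372, 0.0779]
eef_rot: [1.259, 1.169, -1.257]
ft_force: [-0.6, 0.1, 0.8]
opening: 0.0854
```

Emit:
{"op": "send_rows", "data": {"commands": [{"delta_pos": [-20, 0, 0], "spin": 0}, {"delta_pos": [-60, 0, 0], "spin": 0}, {"delta_pos": [-110, 0, 0], "spin": 0}, {"delta_pos": [-140, 0, 0], "spin": 0}, {"delta_pos": [-140, 0, 0], "spin": 0}]}}

```text
t: 6.98
eef_pos: [0.5984, -0.037, 0.2209]
eef_rot: [1.261, 1.164, -1.253]
ft_force: [0.7, 0.2, 0.0]
opening: 0.0852
```

Run:
```python
from h import *
goto((.6,-.33,.25),86.1)
```

```text
t 6.97 pos [ 0.5984 -0.037   0.2209] xaxis [ 0.011 -0.005 -1.   ] yaw_y -3.92 F [0.7 0.2 0. ] open 0.0852 q6 -0.106
delta [-27.7  22.  292.3]
spin options [-450. -270.  -90.   90.  270.]
```

Emit:
{"op": "send_rows", "data": {"commands": [{"delta_pos": [0, 2, 25], "spin": 10}, {"delta_pos": [0, 4, 60], "spin": 20}, {"delta_pos": [0, 4, 95], "spin": 30}, {"delta_pos": [0, 4, 125], "spin": 40}, {"delta_pos": [0, 2, 153], "spin": 50}], "claw": 0.7}}

```text
t: 7.6
eef_pos: [0.589, -0.1906, 0.2197]
eef_rot: [1.869, 0.594, -1.855]
ft_force: [0.0, -0.4, 0.1]
opening: 0.0595
```

Run:
```python
from h import *
goto((.5865,-.1901,.19),86.1)
```

```text
t 7.60 pos [ 0.589  -0.1906  0.2197] xaxis [ 0.009 -0.004 -1.   ] yaw_y -54.27 F [ 0.  -0.4  0.1] open 0.0595 q6 0.522
delta [29.7 -2.1  1.9]
spin options [-500.4 -320.4 -140.4   39.6  219.6]
```

Emit:
{"op": "send_rows", "data": {"commands": [{"delta_pos": [0, -1, 1], "spin": 10}, {"delta_pos": [10, -2, 2], "spin": 20}, {"delta_pos": [20, -2, 2], "spin": 30}, {"delta_pos": [30, -2, 2], "spin": 39.6}, {"delta_pos": [30, -2, 2], "spin": 39.6}]}}

```text
t: 8.22
eef_pos: [0.5849, -0.1896, 0.1874]
eef_rot: [-2.194, 0.074, 2.183]
ft_force: [-0.6, 0.0, -0.5]
opening: 0.0597
```

Run:
```python
from h import *
im=shot("side","s4"); im2=shot("top","t4"); crop(im[:,:,::-1],200,100,160,130,5,"s4c");crop(im2[:,:,::-1],140,80,200,140,4,"t4c")
goto((.5865,-.1901,.0855),86.1)
```

```text
t 8.32 pos [ 0.586  -0.19    0.1889] xaxis [ 0.007 -0.003 -1.   ] yaw_y -93.67 F [0.3 0.1 0.8] open 0.0598 q6 1.209
delta [103.4  -0.2   0.2]
spin options [-5.398e+02 -3.598e+02 -1.798e+02  2.000e-01  1.802e+02]
```

View pics/s4c.png

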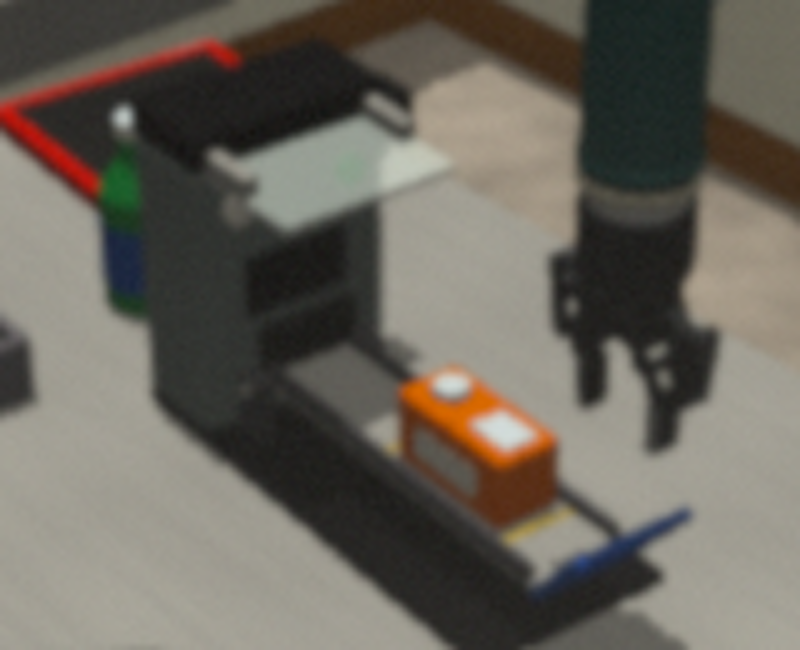

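View pics/t4c.png

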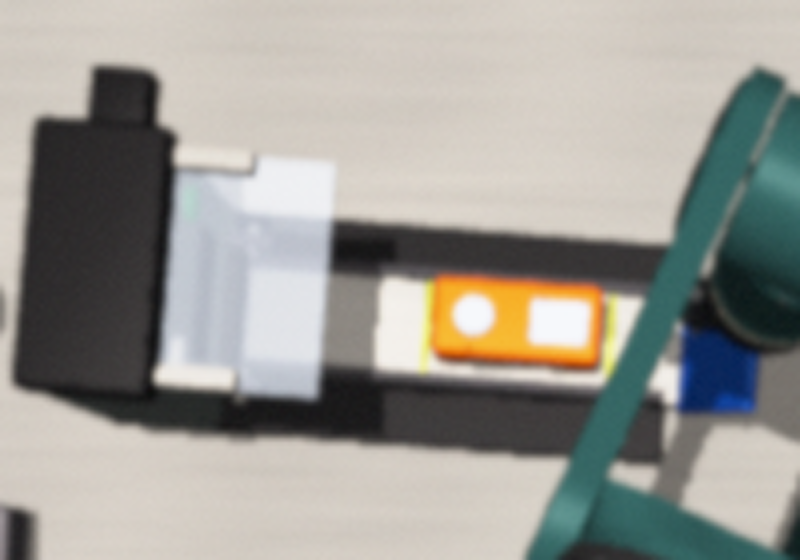

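Both views show the cartridge lying flat between the rails and between the yellow lines, spanning (432,276) to (602,366) in the top crop. The jaws are hanging over the handle. I'll check the placement numerically.

Run:
```python
from h import *
np.set_printoptions(precision=4,suppress=True)
f=lambda l,k,x,y:[((u+.5)/k-.5+x,(v+.5)/k-.5+y) for u,v in l]
c=plane("top",f([(433,276),(602,288),(599,366),(430,356)],4,140,80),.12);print(c,c.mean(0)); print(np.degrees(np.arctan2(*(c[0]-c[1])[[1,0]])))
print("cap",plane("top",f([(473,316)],4,140,80),.128))
a=np.array([.6106,.1631]);u=np.array([.068,.9977]);v=np.array([.9977,-.068])
for s,h in((.3742,.0505),):
  for x in(-.05,.05):
    P=np.r_[a-u*s+v*x,.06+h]; print(P,[(p-[200,100]+.5)*5-.5 for p in proj("side",[P])],[(p-[140,80]+.5)*4-.5 for p in proj("top",[P])])
print(f([(692,512)],5,200,100), plane("side",f([(692,512)],5,200,100),.1138))
```

```text
[[ 0.6287  0.0234  0.12  ]
 [ 0.6212 -0.0955  0.12  ]
 [ 0.566  -0.0937  0.12  ]
 [ 0.5721  0.025   0.12  ]] [ 0.597  -0.0352  0.12  ]
86.41753341770149
cap [[ 0.5994 -0.0053  0.128 ]]
[ 0.5353 -0.2068  0.1105] [array([582.1964, 569.5913])] [array([758.0648, 411.919 ])]
[ 0.635  -0.2136  0.1105] [array([696.5242, 514.0556])] [array([767.6367, 272.2612])]
[(338.0, 202.0)] [[ 0.6311 -0.213   0.1138]]
```

Emit:
{"op": "send_rows", "data": {"commands": [{"delta_pos": [35, 0, 0], "spin": 0}, {"delta_pos": [70, 0, 0], "spin": 0}, {"delta_pos": [95, 0, 0], "spin": 0}, {"delta_pos": [103, 0, 0], "spin": 0}, {"delta_pos": [103, 0, 0], "spin": 0}]}}

```text
t: 8.95
eef_pos: [0.5869, -0.1904, 0.086]
eef_rot: [-2.199, 0.072, 2.183]
ft_force: [0.5, -0.4, 0.1]
opening: 0.06
```

Run:
```python
from h import *
im=shot("side","s5"); crop(im[:,:,::-1],270,140,100,100,6,"s5c")
goto((.5865,-.1901,.0855),86.1)
```

```text
t 9.00 pos [ 0.5874 -0.1906  0.0867] xaxis [ 0.009 -0.004 -1.   ] yaw_y -93.61 F [0.6 0.5 0.5] open 0.0596 q6 1.208
delta [ 1.2 -0.4  0.9]
spin options [-5.397e+02 -3.597e+02 -1.797e+02  3.000e-01  1.803e+02]
```

View pics/s5c.png

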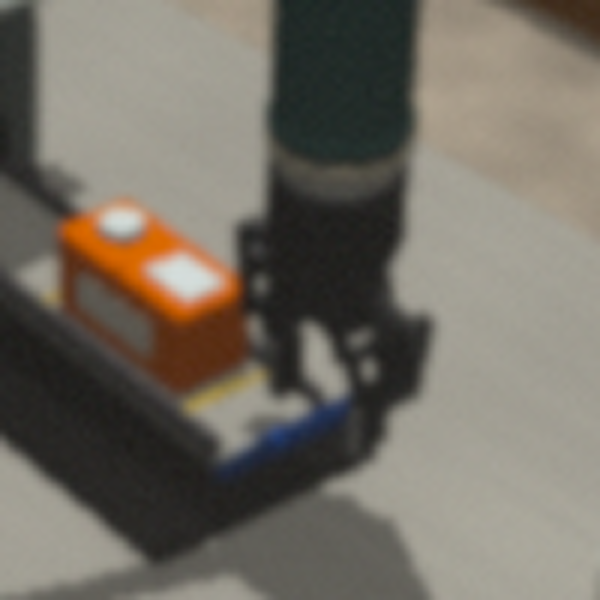

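The jaws straddle the blue blade, with the outer finger behind its edge at about (360,420) in the crop and the inner finger clear. Next I move the outer pad against the handle and watch the force.

Emit:
{"op": "send_rows", "data": {"commands": [{"delta_pos": [0, -4, 0], "spin": 0}, {"delta_pos": [0, -8, 0], "spin": 0}, {"delta_pos": [0, -9, 0], "spin": 0}, {"delta_pos": [0, -10, 0], "spin": 0}]}}

```text
t: 9.5
eef_pos: [0.5883, -0.181, 0.0871]
eef_rot: [-2.202, 0.073, 2.181]
ft_force: [-0.0, -2.8, 1.8]
opening: 0.06
```

Emit:
{"op": "send_rows", "data": {"commands": [{"delta_pos": [0, -1, 0], "spin": 0}, {"delta_pos": [0, -2, 0], "spin": 0}]}}

```text
t: 9.75
eef_pos: [0.5883, -0.1807, 0.0871]
eef_rot: [-2.204, 0.076, 2.183]
ft_force: [-1.7, -10.2, -0.4]
opening: 0.0601
```

Run:
```python
from h import *
s=status.get_state(); print(s['ft_force'],s['torque'],s['opening'],s['eef_pos'])
```

```text
[ -1.7057175  -10.17815581  -0.40567564] [-1.40512859  0.33928801 -0.03955129] 0.06013323889654268 [ 0.58831153 -0.18072383  0.0871499 ]
```

Emit:
{"op": "send_rows", "data": {"commands": [{"delta_pos": [0, -3, 0], "spin": 0}, {"delta_pos": [0, -4, 0], "spin": 0}, {"delta_pos": [-3, -4.5, 0], "spin": 0}, {"delta_pos": [-7, -5, 0], "spin": 0}, {"delta_pos": [-11, -6, 0], "spin": 0}]}}

```text
t: 10.38
eef_pos: [0.5884, -0.1789, 0.0983]
eef_rot: [-2.207, 0.082, 2.186]
ft_force: [-3.2, -16.7, -1.5]
opening: 0.0595
```

Run:
```python
from h import *
im=shot("side","s6"); crop(im[:,:,::-1],240,130,120,100,6,"s6c")
goto((.5865,-.1901,.0855),86.1)
```

```text
t 10.43 pos [ 0.5885 -0.1789  0.0988] xaxis [ 0.009 -0.014 -1.   ] yaw_y -93.53 F [ -4.2 -15.2  -1.5] open 0.0601 q6 1.236
delta [13.4 11.1  1.4]
spin options [-5.396e+02 -3.596e+02 -1.796e+02  4.000e-01  1.804e+02]
```

View pics/s6c.png

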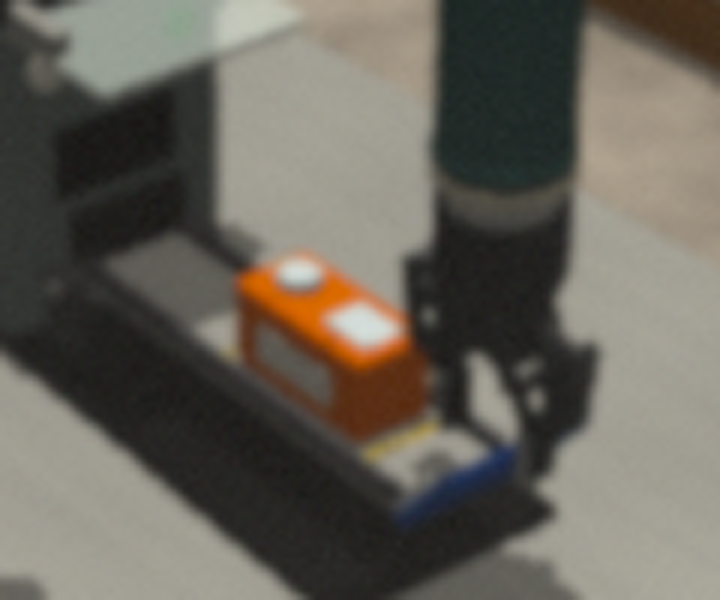

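The tray has lifted with the outer pad: the blade's right corner moved from about (328,207) to (326,205). Next I make a checker that finds the tilt and the cartridge's position along the tray from the cap in both views.

```bash
cat > chk.py <<'E'
from h import *
a=np.array([.6106,.1631,.06]);u=np.array([.068,.9977,0])
def white(im,n,box):
    x0,y0,x1,y1=box; H=hsv(im)[y0:y1,x0:x1]
    O=cv2.inRange(H,(4,150,70),(18,255,255)); O=cv2.morphologyEx(O,cv2.MORPH_CLOSE,np.ones((3,3)))
    k,l,st,_=cv2.connectedComponentsWithStats(O); i=1+np.argmax(st[1:,4])
    c=cv2.findContours((l==i).astype(np.uint8),0,2)[0]; hull=cv2.convexHull(np.vstack(c))
    M=np.zeros_like(O); cv2.fillConvexPoly(M,hull,255)
    V=H[...,2].astype(int); W=((H[...,1]<110)&(V>120)&(M>0)).astype(np.uint8)
    k,l,st,ce=cv2.connectedComponentsWithStats(W)
    G=np.where(l>0,(V-100.)*(110-H[...,1].astype(float)).clip(0),0)
    out=[]
    for j in range(1,k):
        if st[j,4]>=8:
            yy,xx=np.where(l==j); out.append((st[j,4],xx.mean()+x0,yy.mean()+y0))
    return out
def check(tag,view=False):
    t0=status.get_state()['t']
    si=shot("side","s_"+tag); ti=shot("top","t_"+tag)
    ws=white(si,"side",(225,110,340,225)); wt=white(ti,"top",(170,120,320,200))
    print("t %.2f"%t0); print("side",np.round(ws,1).tolist()," top",np.round(wt,1).tolist())
    if len(ws)<1 or len(wt)<1: return
    ws.sort(key=lambda w:w[1]); wt.sort(key=lambda w:w[1])
    for nm,i,h in(("cap",0,.068),("label",1,.060)):
        if i<min(len(ws),len(wt)):
            P,e=tri(wt[i][1:],ws[i][1:]); d=P-a; sy=-d@u; r2=sy*sy+d[2]**2
            s=np.sqrt(r2-h*h); th=np.arctan2(d[2],sy)-np.arctan2(h,s)
            print(nm,"P",P.round(4),"err %.4f s %.1f theta %.3f"%(e,s*1000,th))
E
python3 - <<'E'
from chk import *
for b in("4",):
    s=cv2.imread("pics/s4.png")[:,:,::-1];t=cv2.imread("pics/t4.png")[:,:,::-1]
    import chk; chk.shot=lambda n,f:s if n=="side" else t
    chk.check("x")
E
python3 - <<'E'
from chk import *
check("a"); goto((.5865,-.1901,.0855))
E
```

```text
t 10.43
side [[25.0, 289.4, 177.5], [68.0, 300.5, 185.6]]  top [[96.0, 257.9, 158.2], [191.0, 279.3, 160.2]]
cap P [ 0.6012 -0.0046  0.1198] err 0.0011 s 164.8 theta -0.050
label P [ 0.597  -0.0654  0.1185] err 0.0003 s 228.5 theta -0.007
t 10.43
side [[23.0, 289.5, 176.0], [67.0, 300.2, 183.6]]  top [[97.0, 257.1, 157.9], [191.0, 278.6, 159.8]]
cap P [ 0.6018 -0.0029  0.1248] err 0.0000 s 165.0 theta -0.019
label P [ 0.5972 -0.0633  0.1256] err 0.0004 s 228.3 theta 0.025
t 10.53 pos [ 0.5885 -0.1789  0.0985] xaxis [ 0.009 -0.014 -1.   ] yaw_y -93.53 F [ -3.2 -16.3  -1.4] open 0.0599 q6 1.236
delta [13.1 11.1  1.4]
```

Emit:
{"op": "send_rows", "data": {"commands": [{"delta_pos": [-3, -3.7, 0], "spin": 0}, {"delta_pos": [-8, -4.7, 0], "spin": 0}, {"delta_pos": [-14, -5.8, 0], "spin": 0}, {"delta_pos": [-20, -7, 0], "spin": 0}, {"delta_pos": [-26, -8.2, 0], "spin": 0}]}}

```text
t: 11.15
eef_pos: [0.5888, -0.1739, 0.1246]
eef_rot: [-2.21, 0.088, 2.188]
ft_force: [-1.6, -13.4, -2.0]
opening: 0.0598
```

Run:
```python
from chk import *
check("b"); goto((.5865,-.1901,.0855))
```

```text
t 11.15
side [[19.0, 288.3, 172.8], [61.0, 299.4, 179.1]]  top [[96.0, 254.9, 157.1], [195.0, 276.7, 158.8]]
cap P [0.6021 0.003  0.1354] err 0.0006 s 163.6 theta 0.046
label P [ 0.5975 -0.0581  0.1416] err 0.0006 s 228.3 theta 0.096
t 11.25 pos [ 0.5888 -0.1737  0.125 ] xaxis [ 0.01  -0.019 -1.   ] yaw_y -93.52 F [ -2.8 -12.4  -1.1] open 0.0598 q6 1.249
delta [39.8 15.8  1.7]
```

Emit:
{"op": "send_rows", "data": {"commands": [{"delta_pos": [-3, -3.8, 0], "spin": 0}, {"delta_pos": [-8, -5, 0], "spin": 0}, {"delta_pos": [-13, -6.4, 0], "spin": 0}, {"delta_pos": [-19, -8, 0], "spin": 0}, {"delta_pos": [-25, -9.7, 0], "spin": 0}]}}

```text
t: 11.88
eef_pos: [0.5893, -0.1669, 0.1502]
eef_rot: [-2.213, 0.094, 2.19]
ft_force: [-1.5, -11.8, -0.7]
opening: 0.0599
```

Run:
```python
from chk import *
check("c"); goto((.5865,-.1901,.0855))
```

```text
t 11.88
side [[18.0, 287.9, 169.1], [55.0, 298.4, 174.5]]  top [[92.0, 252.4, 156.4], [195.0, 274.6, 157.7]]
cap P [0.6033 0.0085 0.1475] err 0.0013 s 164.3 theta 0.122
label P [ 0.598  -0.0522  0.1575] err 0.0004 s 229.0 theta 0.168
t 11.97 pos [ 0.5893 -0.1667  0.1506] xaxis [ 0.01  -0.024 -1.   ] yaw_y -93.51 F [ -1.9 -11.6  -1.1] open 0.0598 q6 1.264
delta [65.6 22.   2.1]
```

Emit:
{"op": "send_rows", "data": {"commands": [{"delta_pos": [-2, -3.8, 0], "spin": 0}, {"delta_pos": [-5, -4.8, 0], "spin": 0}, {"delta_pos": [-8, -6, 0], "spin": 0}, {"delta_pos": [-12, -7.4, 0], "spin": 0}, {"delta_pos": [-16.5, -9, 0], "spin": 0}]}}

```text
t: 12.6
eef_pos: [0.5897, -0.161, 0.1674]
eef_rot: [-2.217, 0.1, 2.192]
ft_force: [-3.0, -12.9, -0.4]
opening: 0.0594
```

Run:
```python
from chk import *
check("d"); goto((.5865,-.1901,.0855))
```

```text
t 12.60
side [[15.0, 286.8, 167.0], [53.0, 297.5, 171.2]]  top [[93.0, 250.6, 155.9], [185.0, 272.0, 156.7]]
cap P [0.6029 0.0133 0.1542] err 0.0004 s 163.5 theta 0.167
label P [ 0.5996 -0.0454  0.1668] err 0.0009 s 226.7 theta 0.214
t 12.70 pos [ 0.5897 -0.1609  0.1678] xaxis [ 0.011 -0.03  -0.999] yaw_y -93.51 F [ -1.8 -12.7   0. ] open 0.0602 q6 1.279
delta [83.1 26.9  2.5]
```

Emit:
{"op": "send_rows", "data": {"commands": [{"delta_pos": [-1, -3.7, 0], "spin": 0}, {"delta_pos": [-2.5, -4.2, 0], "spin": 0}, {"delta_pos": [-4, -4.8, 0], "spin": 0}, {"delta_pos": [-5.5, -5.3, 0], "spin": 0}, {"delta_pos": [-5.5, -5.3, 0], "spin": 0}]}}

```text
t: 13.32
eef_pos: [0.5899, -0.1588, 0.1735]
eef_rot: [-2.22, 0.106, 2.194]
ft_force: [-1.9, -12.2, 0.0]
opening: 0.0599
```

Run:
```python
from chk import *
check("e"); goto((.5865,-.1901,.0855))
```

```text
t 13.32
side [[14.0, 286.5, 166.2], [53.0, 297.5, 169.9]]  top [[96.0, 250.0, 155.7], [157.0, 270.4, 156.4]]
cap P [0.603  0.0149 0.1567] err 0.0002 s 163.6 theta 0.184
label P [ 0.6009 -0.042   0.1698] err 0.0025 s 225.0 theta 0.230
t 13.43 pos [ 0.5898 -0.1588  0.1735] xaxis [ 0.011 -0.035 -0.999] yaw_y -93.52 F [ -1.7 -12.7   0.5] open 0.0599 q6 1.287
delta [89.  28.4  2.6]
```

Emit:
{"op": "send_rows", "data": {"commands": [{"delta_pos": [-1, -3.5, 0], "spin": 0}, {"delta_pos": [-2.5, -4.2, 0], "spin": 0}, {"delta_pos": [-4, -4.8, 0], "spin": 0}, {"delta_pos": [-5.5, -5.3, 0], "spin": 0}]}}

```text
t: 13.92
eef_pos: [0.59, -0.1566, 0.1791]
eef_rot: [-2.222, 0.112, 2.196]
ft_force: [-2.5, -12.0, -0.4]
opening: 0.0597
```

Run:
```python
from chk import *
check("f"); goto((.5865,-.1901,.0855))
```

```text
t 13.93
side [[10.0, 286.3, 165.6], [48.0, 297.0, 168.9]]  top [[93.0, 249.2, 155.4], [139.0, 269.1, 156.3]]
cap P [0.6036 0.0168 0.1581] err 0.0004 s 162.5 theta 0.194
label P [ 0.6009 -0.0388  0.1724] err 0.0029 s 223.3 theta 0.245
t 14.03 pos [ 0.59   -0.1566  0.1792] xaxis [ 0.011 -0.04  -0.999] yaw_y -93.53 F [ -1.9 -11.5   0.5] open 0.0598 q6 1.296
delta [95.  29.9  2.7]
```

Emit:
{"op": "send_rows", "data": {"commands": [{"delta_pos": [-1, -3.5, 0], "spin": 0}, {"delta_pos": [-2.5, -4.2, 0], "spin": 0}, {"delta_pos": [-4, -4.8, 0], "spin": 0}, {"delta_pos": [-5.5, -5.3, 0], "spin": 0}]}}

```text
t: 14.52
eef_pos: [0.5902, -0.1543, 0.1849]
eef_rot: [-2.225, 0.118, 2.198]
ft_force: [-1.2, -11.4, -0.2]
opening: 0.0597
```

Run:
```python
from chk import *
check("g"); goto((.5865,-.1901,.0855))
im=cv2.imread("pics/s_g.png");crop(im,210,100,150,120,5,"sgc")
im=cv2.imread("pics/t_g.png");crop(im,160,100,190,100,4,"tgc")
```

```text
t 14.53
side [[10.0, 286.3, 164.6], [47.0, 296.6, 167.8]]  top [[91.0, 248.5, 155.2], [113.0, 267.4, 155.9]]
cap P [0.6042 0.0184 0.1612] err 0.0013 s 163.0 theta 0.215
label P [ 0.6021 -0.0345  0.1743] err 0.0037 s 220.4 theta 0.258
t 14.62 pos [ 0.5902 -0.1543  0.185 ] xaxis [ 0.011 -0.045 -0.999] yaw_y -93.54 F [ -2.5 -11.8   0.5] open 0.0598 q6 1.304
delta [101.   31.5   2.8]
```

View pics/sgc.png

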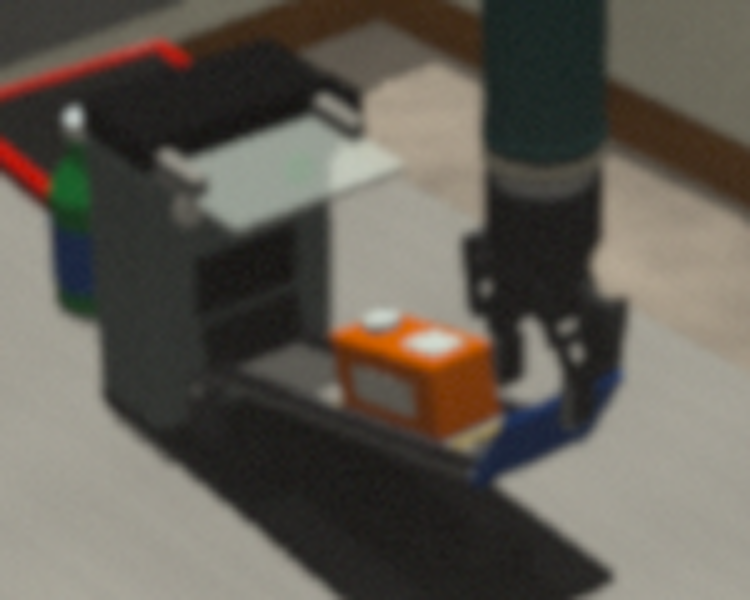

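View pics/tgc.png

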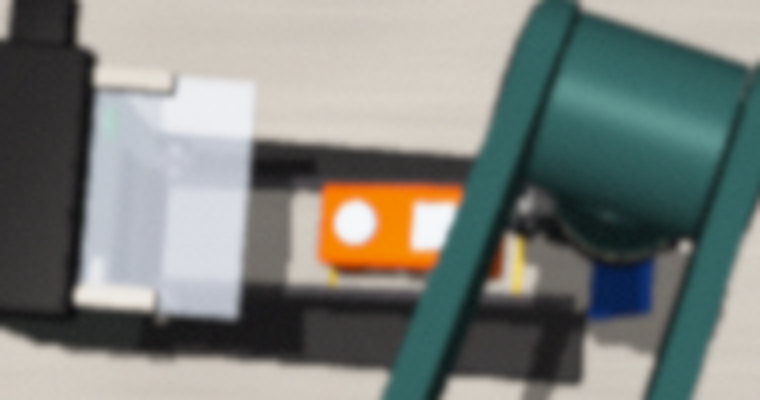

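The side view shows the blade held between the fingers at (550,430), with the cartridge still in its place on the tilted tray. I'll add a slide estimate to the check and keep raising slowly.

```bash
cat >> chk.py <<'E'
from scipy.optimize import brentq, least_squares
def theta_tcp(pos):
    # contact edge radius about the hinge, tool motion from first contact
    h=pos[2]-.0871+.0505
    return brentq(lambda t:.3742*np.sin(t)+.0505*np.cos(t)-h,-.1,.8)
def cappt(s,th,h=.068): 
    w=np.array([.068,-.9977,0])*0-u
    return a+w*(s*np.cos(th)-h*np.sin(th))+np.array([0,0,s*np.sin(th)+h*np.cos(th)])
def slide(ti,si,pos):
    th=theta_tcp(pos); r=[]
    wt=white(ti,"top",(150,110,320,200)); ws=white(si,"side",(215,100,340,225))
    wt.sort(key=lambda w:w[1]); ws.sort(key=lambda w:w[1])
    out=[]
    if wt:
        e=least_squares(lambda x:(proj("top",cappt(x[0]*.001,th))[0]-wt[0][1:])[:1],[165.]).x[0]; out.append(e)
    if ws:
        e=least_squares(lambda x:(proj("side",cappt(x[0]*.001,th))[0]-ws[0][1:]),[165.]).x[0]; out.append(e)
    return th,out,wt,ws
def ck(tag):
    pos=status.get_state()['eef_pos'];t=status.get_state()['t']
    ti=shot("top","t_"+tag); si=shot("side","s_"+tag)
    th,o,wt,ws=slide(ti,si,pos)
    s=status.get_state()
    print("t %.2f theta %.3f cap s top/side %s"%(t,th,np.round(o,1)),"pos",pos.round(4),"xax",R.from_rotvec(s['eef_rot']).as_matrix()[:,0].round(3),"F",s['ft_force'].round(1))
E
python3 - <<'E'
from chk import *
Z={"a":(.0985),"b":.125,"c":.1506,"d":.1678,"e":.1735,"f":.1792,"g":.185}
for k,z in Z.items():
    th,o,wt,ws=slide(cv2.imread(f"pics/t_{k}.png")[:,:,::-1],cv2.imread(f"pics/s_{k}.png")[:,:,::-1],[0,0,z]); print(k,round(th,3),np.round(o,1))
E
```

```text
a 0.031 [168.9 175.1]
b 0.102 [169.  174.8]
c 0.173 [169.1 177.3]
d 0.221 [169.5 176. ]
e 0.237 [169.7 175.9]
f 0.253 [169.5 176.6]
g 0.27 [169.3 177.8]
```

Emit:
{"op": "send_rows", "data": {"commands": [{"delta_pos": [-1, -3.3, 0], "spin": 0}, {"delta_pos": [-2.5, -4, 0], "spin": 0}, {"delta_pos": [-4, -4.6, 0], "spin": 0}, {"delta_pos": [-5.5, -5.2, 0], "spin": 0}]}}

```text
t: 15.12
eef_pos: [0.5904, -0.1519, 0.1906]
eef_rot: [-2.227, 0.123, 2.2]
ft_force: [-2.8, -10.5, 0.8]
opening: 0.0598
```

```bash
python3 -c "
from chk import *
ck('h')"
```

```text
t 15.12 theta 0.286 cap s top/side [169.5 176.4] pos [ 0.5904 -0.1519  0.1906] xax [ 0.011 -0.05  -0.999] F [ -1.5 -11.2   1. ]
```

Emit:
{"op": "send_rows", "data": {"commands": [{"delta_pos": [-1, -3.3, 0], "spin": 0}, {"delta_pos": [-2.5, -4, 0], "spin": 0}, {"delta_pos": [-4, -4.6, 0], "spin": 0}, {"delta_pos": [-5.3, -5.2, 0], "spin": 0}]}}

```text
t: 15.72
eef_pos: [0.5905, -0.1494, 0.1961]
eef_rot: [-2.23, 0.129, 2.202]
ft_force: [-0.9, -10.7, 1.1]
opening: 0.0596
```

```bash
python3 -c "
from chk import *
ck('i')"
```

```text
t 15.72 theta 0.302 cap s top/side [169.5 175. ] pos [ 0.5905 -0.1494  0.1961] xax [ 0.011 -0.055 -0.998] F [ -1.9 -10.1   0.3]
```

Emit:
{"op": "send_rows", "data": {"commands": [{"delta_pos": [-1, -2.8, 0], "spin": 0}, {"delta_pos": [-2.5, -3.6, 0], "spin": 0}, {"delta_pos": [-4, -4.3, 0], "spin": 0}, {"delta_pos": [-5, -4.8, 0], "spin": 0}]}}

```text
t: 16.32
eef_pos: [0.5907, -0.147, 0.2013]
eef_rot: [-2.232, 0.134, 2.204]
ft_force: [-0.8, -9.5, 1.0]
opening: 0.06
```

```bash
python3 -c "
from chk import *
ck('j')"
```

```text
t 16.32 theta 0.317 cap s top/side [169.3 175.1] pos [ 0.5907 -0.147   0.2013] xax [ 0.011 -0.059 -0.998] F [ -1.6 -10.4  -0.4]
```

Emit:
{"op": "send_rows", "data": {"commands": [{"delta_pos": [-1, -2.8, 0], "spin": 0}, {"delta_pos": [-2.5, -3.6, 0], "spin": 0}, {"delta_pos": [-4, -4.3, 0], "spin": 0}, {"delta_pos": [-5, -4.8, 0], "spin": 0}]}}

```text
t: 16.92
eef_pos: [0.5909, -0.1445, 0.2064]
eef_rot: [2.233, -0.139, -2.204]
ft_force: [-1.1, -10.3, 0.8]
opening: 0.0598
```

```bash
python3 -c "
from chk import *
ck('k')"
```

```text
t 16.93 theta 0.332 cap s top/side [169.1 175.5] pos [ 0.5909 -0.1445  0.2064] xax [ 0.011 -0.064 -0.998] F [-1.  -8.5  0.6]
```

Emit:
{"op": "send_rows", "data": {"commands": [{"delta_pos": [-1, -2.8, 0], "spin": 0}, {"delta_pos": [-2.5, -3.6, 0], "spin": 0}, {"delta_pos": [-3.5, -4.1, 0], "spin": 0}, {"delta_pos": [-4.5, -4.6, 0], "spin": 0}]}}

```text
t: 17.52
eef_pos: [0.5911, -0.1422, 0.2109]
eef_rot: [2.231, -0.144, -2.202]
ft_force: [-2.1, -9.5, 0.9]
opening: 0.0601
```

```bash
python3 -c "
from chk import *
ck('l')"
```

```text
t 17.52 theta 0.346 cap s top/side [169.2 237.5] pos [ 0.5911 -0.1422  0.2109] xax [ 0.011 -0.068 -0.998] F [-1.6 -8.7 -0.5]
```

Emit:
{"op": "send_rows", "data": {"commands": [{"delta_pos": [-1, -2.8, 0], "spin": 0}, {"delta_pos": [-2.5, -3.6, 0], "spin": 0}, {"delta_pos": [-3.5, -4.1, 0], "spin": 0}, {"delta_pos": [-4.5, -4.6, 0], "spin": 0}]}}

```text
t: 18.12
eef_pos: [0.5912, -0.1398, 0.2155]
eef_rot: [2.229, -0.149, -2.2]
ft_force: [-1.8, -9.0, 0.7]
opening: 0.0601
```

```bash
python3 -c "
from chk import *
ck('m')"
```

```text
t 18.12 theta 0.359 cap s top/side [169.4 174. ] pos [ 0.5912 -0.1398  0.2155] xax [ 0.011 -0.072 -0.997] F [-0.8 -9.   0.2]
```

Emit:
{"op": "send_rows", "data": {"commands": [{"delta_pos": [-1, -2.8, 0], "spin": 0}, {"delta_pos": [-2.5, -3.6, 0], "spin": 0}, {"delta_pos": [-3.5, -4.2, 0], "spin": 0}, {"delta_pos": [-4.3, -4.6, 0], "spin": 0}]}}

```text
t: 18.73
eef_pos: [0.5914, -0.1374, 0.2199]
eef_rot: [2.227, -0.153, -2.198]
ft_force: [-0.5, -9.3, 0.4]
opening: 0.06
```

```bash
python3 -c "
from chk import *
ck('n')"
```

```text
t 18.73 theta 0.373 cap s top/side [169.3 235.9] pos [ 0.5914 -0.1374  0.2199] xax [ 0.011 -0.076 -0.997] F [-1.1 -8.1  0.8]
```

Emit:
{"op": "send_rows", "data": {"commands": [{"delta_pos": [-1, -2.8, 0], "spin": 0}, {"delta_pos": [-2.5, -3.6, 0], "spin": 0}, {"delta_pos": [-3.5, -4.2, 0], "spin": 0}, {"delta_pos": [-4.3, -4.6, 0], "spin": 0}]}}

```text
t: 19.32
eef_pos: [0.5916, -0.135, 0.2242]
eef_rot: [2.225, -0.158, -2.196]
ft_force: [-1.5, -8.8, 0.3]
opening: 0.0598
```

```bash
python3 -c "
from chk import *
ck('o')"
```

```text
t 19.32 theta 0.386 cap s top/side [169.2 234.9] pos [ 0.5916 -0.135   0.2242] xax [ 0.011 -0.08  -0.997] F [-2.2 -9.2 -0.7]
```

Emit:
{"op": "send_rows", "data": {"commands": [{"delta_pos": [-1, -2.8, 0], "spin": 0}, {"delta_pos": [-2.5, -3.7, 0], "spin": 0}, {"delta_pos": [-3.5, -4.3, 0], "spin": 0}, {"delta_pos": [-4.2, -4.7, 0], "spin": 0}]}}

```text
t: 19.92
eef_pos: [0.5918, -0.1325, 0.2286]
eef_rot: [2.223, -0.163, -2.193]
ft_force: [-1.5, -9.6, 1.9]
opening: 0.0599
```

```bash
python3 -c "
from chk import *
ck('p')
crop(cv2.imread('pics/s_p.png'),210,100,150,120,5,'spc')"
```

```text
t 19.93 theta 0.399 cap s top/side [122.4 176.5] pos [ 0.5918 -0.1325  0.2286] xax [ 0.011 -0.084 -0.996] F [-0.8 -8.8  1.6]
```

View pics/spc.png

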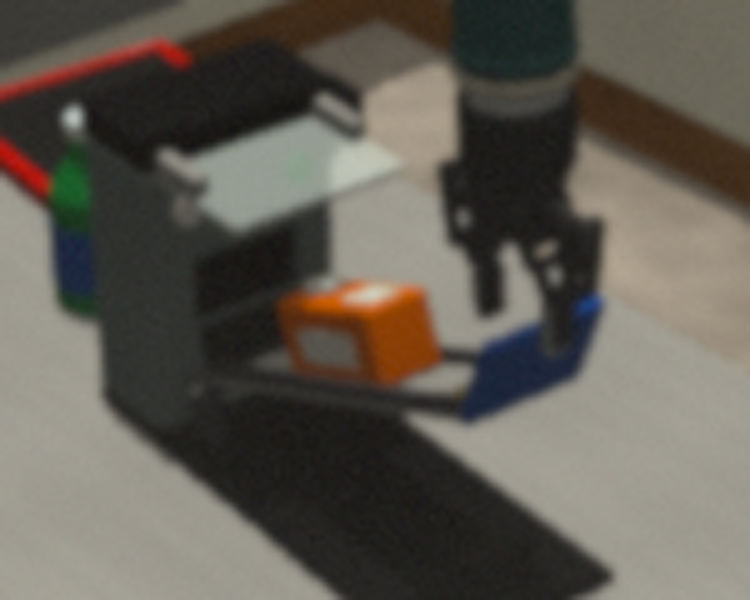

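The cartridge has started to slide at a tilt of about 0.39 to 0.40 rad: its lower end has left the handle end, at (440,355) in the side crop. I hold here.

Emit:
{"op": "send_rows", "data": {"commands": [{"delta_pos": [0, -2, 0], "spin": 0}, {"delta_pos": [0, -2, 0], "spin": 0}]}}

```text
t: 20.27
eef_pos: [0.5918, -0.1325, 0.2287]
eef_rot: [2.221, -0.167, -2.192]
ft_force: [-0.7, -7.1, 0.9]
opening: 0.0599
```

```bash
python3 -c "
from chk import *
ck('q')
crop(cv2.imread('pics/s_q.png'),210,100,150,120,5,'sqc')
crop(cv2.imread('pics/t_q.png'),160,100,190,100,4,'tqc')"
```

```text
t 20.27 theta 0.400 cap s top/side [111.7  97.2] pos [ 0.5918 -0.1325  0.2287] xax [ 0.011 -0.087 -0.996] F [-0.4 -8.5  0.6]
```

View pics/sqc.png

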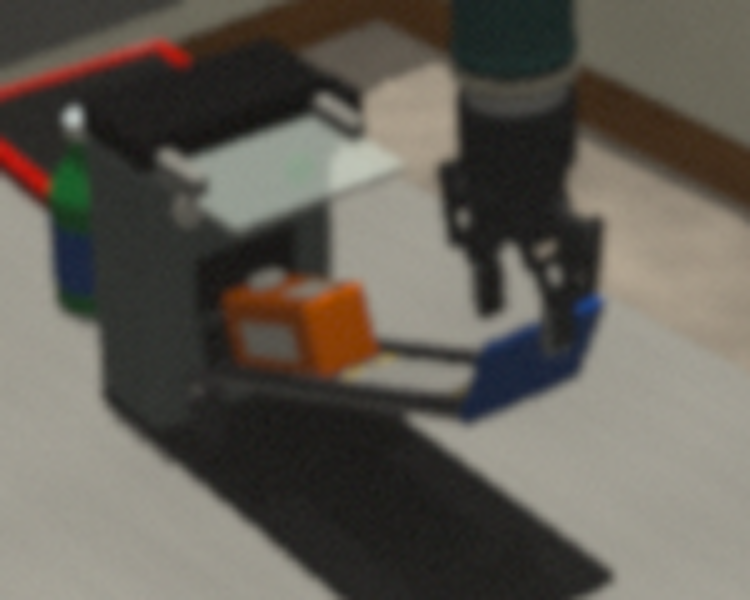

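View pics/tqc.png

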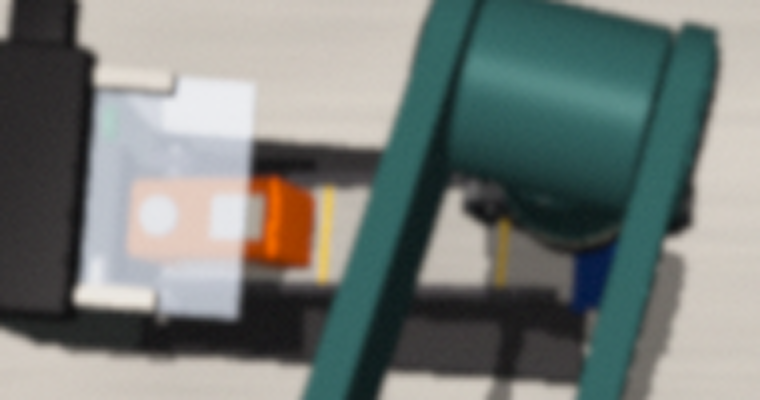

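It has slid most of the way and lies under the canopy in the top view, from (130,215) to (315,240). I keep holding.

Emit:
{"op": "send_rows", "data": {"commands": [{"delta_pos": [0, -2, 0], "spin": 0}, {"delta_pos": [0, -2, 0], "spin": 0}, {"delta_pos": [0, -2, 0], "spin": 0}, {"delta_pos": [0, -2, 0], "spin": 0}, {"delta_pos": [0, -2, 0], "spin": 0}]}}

```text
t: 21.0
eef_pos: [0.5918, -0.1325, 0.2287]
eef_rot: [2.22, -0.17, -2.19]
ft_force: [-0.9, -8.3, 0.5]
opening: 0.0597
```

```bash
python3 -c "
from chk import *
ck('r')
crop(cv2.imread('pics/t_r.png'),160,100,190,100,4,'trc')"
```

```text
t 21.00 theta 0.400 cap s top/side [110.8 104.1] pos [ 0.5918 -0.1325  0.2287] xax [ 0.011 -0.091 -0.996] F [-1.7 -7.6  1. ]
```

Emit:
{"op": "send_rows", "data": {"commands": [{"delta_pos": [0, -2, 0], "spin": 0}, {"delta_pos": [0, -2, 0], "spin": 0}, {"delta_pos": [0, -2, 0], "spin": 0}, {"delta_pos": [0, -2, 0], "spin": 0}, {"delta_pos": [0, -2, 0], "spin": 0}]}}

```text
t: 21.72
eef_pos: [0.5918, -0.1326, 0.2287]
eef_rot: [2.218, -0.174, -2.189]
ft_force: [-0.7, -7.2, 0.3]
opening: 0.0598
```

```bash
python3 -c "
from chk import *
ck('s')
crop(cv2.imread('pics/t_s.png'),160,100,190,100,4,'tsc')
crop(cv2.imread('pics/s_s.png'),210,100,150,120,5,'ssc')"
```

```text
t 21.73 theta 0.400 cap s top/side [110.7 104.1] pos [ 0.5918 -0.1326  0.2287] xax [ 0.01  -0.094 -0.996] F [-1.6 -7.7 -0.3]
```

View pics/tsc.png

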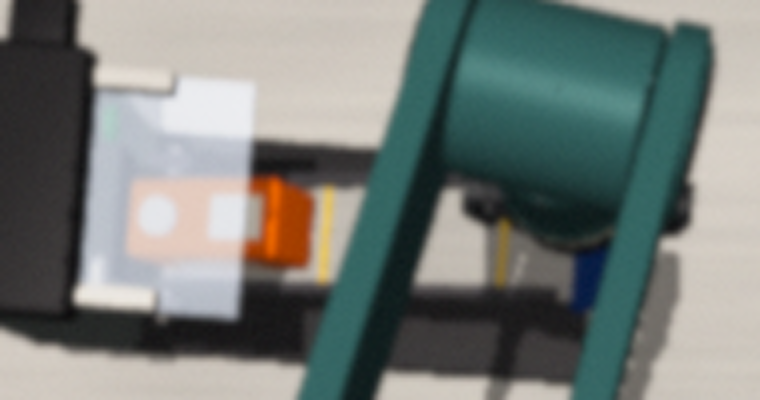

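View pics/ssc.png

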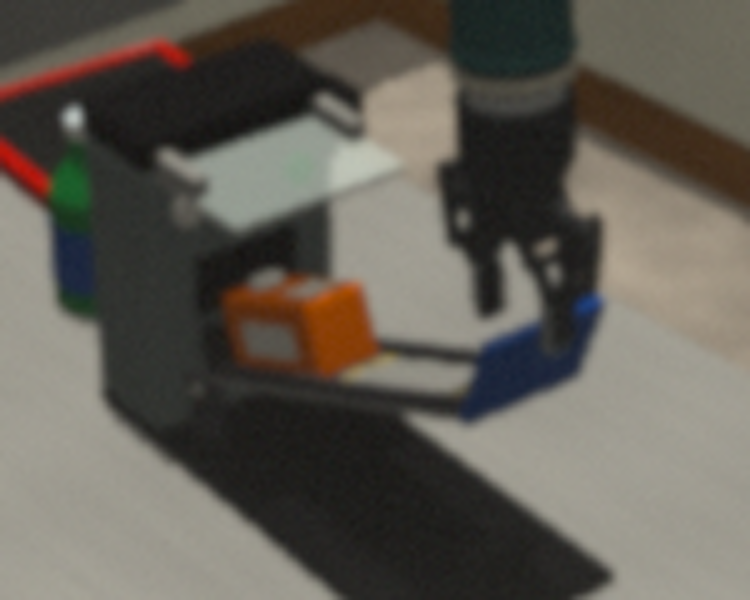

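```bash
python3 -c "
from chk import *
p=[(157+.5)/4-.5+160,(215+.5)/4-.5+100]
for s in(.029,.035,.045): print(s,proj('top',cappt(s,.4)))
print(p)
# underside far end corner line: rear bottom end s=120+gap; rear top edge of block h=.06
for g in(0,.01): print(proj('top',cappt(.12+g,.4,.06)), proj('top',cappt(.12+g,.4,0)))
print([(275+.5)/4-.5+160,(312+.5)/4-.5+160])"
```

```text
0.029 [[197.04762939 153.74655077]]
0.035 [[198.90421317 153.76529572]]
0.045 [[202.01244109 153.79655133]]
[198.875, 153.375]
[[227.34779804 154.55419532]] [[237.69844291 158.28224839]]
[[230.59575677 154.58682931]] [[240.83462744 158.32349313]]
[228.375, 237.625]
```

The cartridge has been still since about t = 20.3 s. Its rear end is about 12 mm past the far yellow line, which is where it should be at the stop. Now I lower the tray gently, keeping the pad pressed on.

Emit:
{"op": "send_rows", "data": {"commands": [{"delta_pos": [2, -1.6, 0], "spin": 0}, {"delta_pos": [5, -0.2, 0], "spin": 0}, {"delta_pos": [8, 1.1, 0], "spin": 0}, {"delta_pos": [11, 2.4, 0], "spin": 0}, {"delta_pos": [13.5, 3.6, 0], "spin": 0}]}}

```text
t: 22.45
eef_pos: [0.5914, -0.1399, 0.2159]
eef_rot: [2.216, -0.179, -2.187]
ft_force: [-1.7, -8.6, 2.1]
opening: 0.0599
```

```bash
cat > low.py <<'E'
from chk import *
import sys
s=status.get_state(); th=theta_tcp(s['eef_pos']); M=R.from_rotvec(s['eef_rot']).as_matrix()
E=lambda t:a-u*(.3742*np.cos(t)-.0505*np.sin(t))+np.array([0,0,.3742*np.sin(t)+.0505*np.cos(t)])
print("t %.2f theta %.3f"%(s['t'],th),"F",s['ft_force'].round(1),s['eef_pos'].round(4),"xax",M[:,0].round(3),"ynom", (a+ (E(th)-a)*1)[1]+.0295)
D=float(sys.argv[1])
print("delta pure", (M.T@(E(max(th-D,0))-E(th))*1000).round(1), "push dir tool y neg")
E
python3 low.py .05
```

```text
t 22.45 theta 0.361 F [-1.7 -8.6  2.1] [ 0.5914 -0.1399  0.2159] xax [ 0.01  -0.098 -0.995] ynom -0.13893817271158404
delta pure [17.6  6.9  0.3] push dir tool y neg
```

Emit:
{"op": "send_rows", "data": {"commands": [{"delta_pos": [3, -1.6, 0], "spin": 0}, {"delta_pos": [7, 0, 0], "spin": 0}, {"delta_pos": [10.5, 1.4, 0], "spin": 0}, {"delta_pos": [14, 2.8, 0], "spin": 0}, {"delta_pos": [17.5, 4.2, 0], "spin": 0}]}}

```text
t: 23.08
eef_pos: [0.5908, -0.1485, 0.1992]
eef_rot: [2.213, -0.184, -2.186]
ft_force: [-1.5, -9.3, 1.6]
opening: 0.0597
```

```bash
python3 low.py .05; python3 -c "
from chk import *
s=shot('side','s_u');crop(s[:,:,::-1],210,100,150,120,5,'suc')"
```

```text
t 23.07 theta 0.311 F [-1.5 -9.3  1.6] [ 0.5908 -0.1485  0.1992] xax [ 0.009 -0.102 -0.995] ynom -0.14740534008089146
delta pure [17.9  5.9  0.3] push dir tool y neg
```

View pics/suc.png

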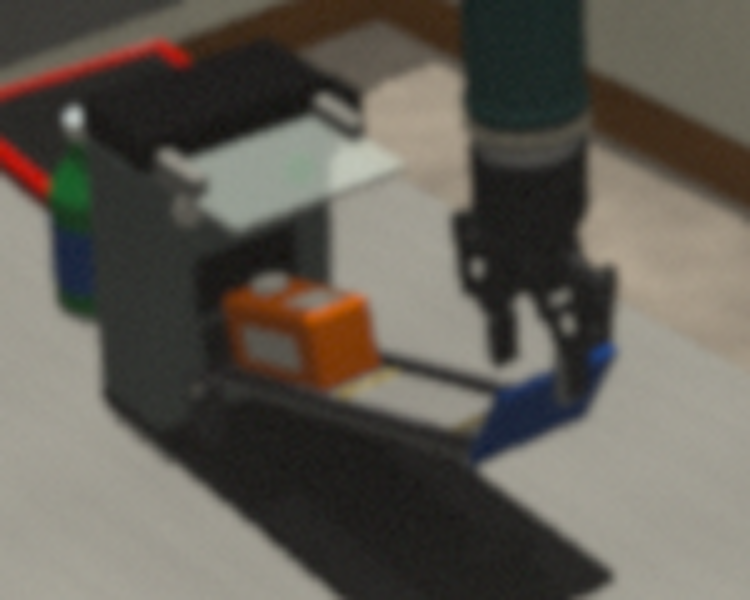

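The tray follows the hand down, and the cartridge stays at the stop, at (300,330) in the crop. Continuing.

Emit:
{"op": "send_rows", "data": {"commands": [{"delta_pos": [3, -2, 0], "spin": 0}, {"delta_pos": [7, -0.7, 0], "spin": 0}, {"delta_pos": [10.5, 0.5, 0], "spin": 0}, {"delta_pos": [14, 1.7, 0], "spin": 0}, {"delta_pos": [18, 3, 0], "spin": 0}]}}

```text
t: 23.75
eef_pos: [0.5902, -0.1565, 0.1815]
eef_rot: [2.209, -0.189, -2.184]
ft_force: [-3.0, -11.1, 1.3]
opening: 0.0596
```

```bash
python3 low.py .05
```

```text
t 23.75 theta 0.260 F [ -3.  -11.1   1.3] [ 0.5902 -0.1565  0.1815] xax [ 0.008 -0.107 -0.994] ynom -0.1552680105918141
delta pure [18.2  4.9  0.3] push dir tool y neg
```

Emit:
{"op": "send_rows", "data": {"commands": [{"delta_pos": [3, -2.3, 0], "spin": 0}, {"delta_pos": [7, -1.2, 0], "spin": 0}, {"delta_pos": [10.5, -0.3, 0], "spin": 0}, {"delta_pos": [14, 0.7, 0], "spin": 0}, {"delta_pos": [18, 1.7, 0], "spin": 0}]}}

```text
t: 24.38
eef_pos: [0.5897, -0.1634, 0.1642]
eef_rot: [2.205, -0.194, -2.182]
ft_force: [-3.5, -12.4, 0.4]
opening: 0.0597
```

```bash
python3 low.py .05
```

```text
t 24.38 theta 0.211 F [ -3.5 -12.4   0.4] [ 0.5897 -0.1634  0.1642] xax [ 0.007 -0.112 -0.994] ynom -0.16196175389247547
delta pure [18.5  3.9  0.3] push dir tool y neg
```

Emit:
{"op": "send_rows", "data": {"commands": [{"delta_pos": [3, -2.5, 0], "spin": 0}, {"delta_pos": [7, -1.6, 0], "spin": 0}, {"delta_pos": [10.5, -0.9, 0], "spin": 0}, {"delta_pos": [14, -0.1, 0], "spin": 0}, {"delta_pos": [18, 0.7, 0], "spin": 0}]}}

```text
t: 25.0
eef_pos: [0.5893, -0.1694, 0.1467]
eef_rot: [2.202, -0.199, -2.18]
ft_force: [-3.3, -11.8, 0.7]
opening: 0.0597
```

```bash
python3 low.py .05
```

```text
t 25.00 theta 0.162 F [ -3.3 -11.8   0.7] [ 0.5893 -0.1694  0.1467] xax [ 0.006 -0.117 -0.993] ynom -0.16774851879347263
delta pure [18.7  2.9  0.3] push dir tool y neg
```

```bash
python3 -c "
from chk import *
s=shot('side','s_v');crop(s[:,:,::-1],210,100,150,120,5,'svc')"
```

```text
(no output)
```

View pics/svc.png

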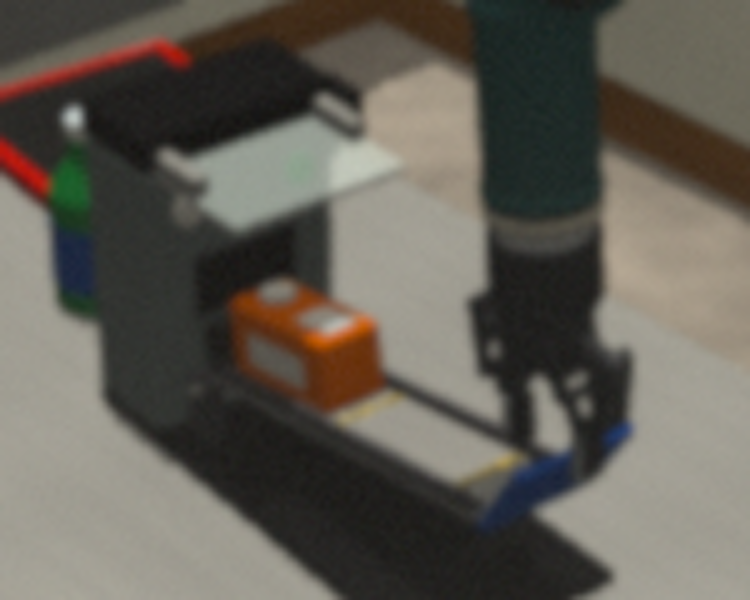

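Emit:
{"op": "send_rows", "data": {"commands": [{"delta_pos": [3, -2.8, 0.1], "spin": 0}, {"delta_pos": [6.5, -2.2, 0.1], "spin": 0}, {"delta_pos": [10, -1.6, 0.2], "spin": 0}, {"delta_pos": [14, -1, 0.3], "spin": 0}, {"delta_pos": [18, -0.4, 0.3], "spin": 0}]}}

```text
t: 25.68
eef_pos: [0.589, -0.1747, 0.1287]
eef_rot: [2.199, -0.204, -2.178]
ft_force: [-2.1, -13.2, 0.0]
opening: 0.0599
```

```bash
python3 low.py .05
```

```text
t 25.68 theta 0.112 F [ -2.1 -13.2   0. ] [ 0.589  -0.1747  0.1287] xax [ 0.006 -0.121 -0.993] ynom -0.17274989015973963
delta pure [18.8  1.9  0.3] push dir tool y neg
```

The blade still rests on the outer pad, near (590,450) in the crop. Continuing.

Emit:
{"op": "send_rows", "data": {"commands": [{"delta_pos": [3, -3, 0.1], "spin": 0}, {"delta_pos": [6.5, -2.6, 0.1], "spin": 0}, {"delta_pos": [10, -2.2, 0.2], "spin": 0}, {"delta_pos": [14, -1.8, 0.3], "spin": 0}, {"delta_pos": [18, -1.4, 0.3], "spin": 0}]}}

```text
t: 26.3
eef_pos: [0.5886, -0.1789, 0.1109]
eef_rot: [2.195, -0.208, -2.175]
ft_force: [-2.8, -14.1, 0.3]
opening: 0.0595
```

```bash
python3 low.py .04
```

```text
t 26.30 theta 0.064 F [ -2.8 -14.1   0.3] [ 0.5886 -0.1789  0.1109] xax [ 0.005 -0.126 -0.992] ynom -0.17675650717236052
delta pure [15.1  0.8  0.2] push dir tool y neg
```

Emit:
{"op": "send_rows", "data": {"commands": [{"delta_pos": [3, -3.2, 0], "spin": 0}, {"delta_pos": [6, -3, 0.1], "spin": 0}, {"delta_pos": [9, -2.8, 0.1], "spin": 0}, {"delta_pos": [12, -2.6, 0.2], "spin": 0}, {"delta_pos": [15, -2.4, 0.2], "spin": 0}]}}

```text
t: 26.92
eef_pos: [0.5884, -0.1818, 0.0959]
eef_rot: [2.192, -0.213, -2.173]
ft_force: [-1.7, -15.0, -1.6]
opening: 0.0601
```

```bash
python3 low.py .04;  python3 -c "
from chk import *
s=shot('side','s_w');crop(s[:,:,::-1],210,100,150,120,5,'swc')"
```

```text
t 26.93 theta 0.024 F [ -1.7 -15.   -1.6] [ 0.5884 -0.1818  0.0959] xax [ 0.005 -0.131 -0.991] ynom -0.17944238394908324
delta pure [8.9 0.1 0.1] push dir tool y neg
```

View pics/swc.png

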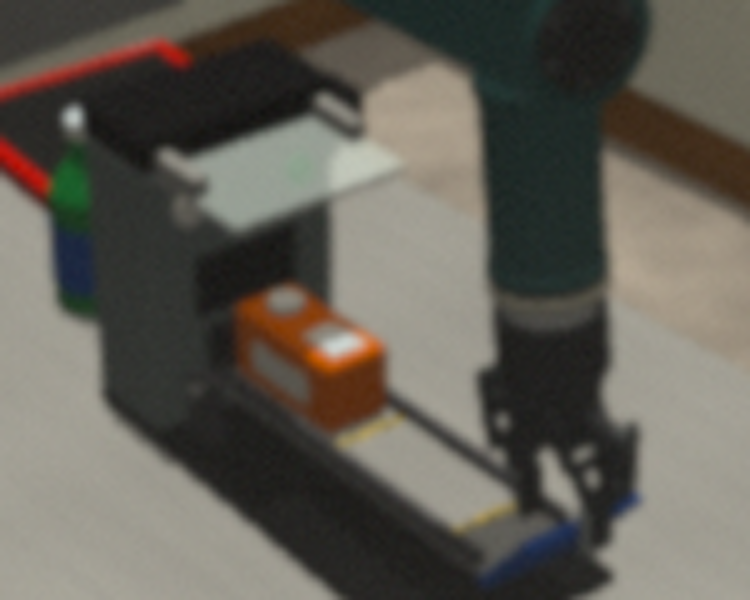

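Emit:
{"op": "send_rows", "data": {"commands": [{"delta_pos": [2, -3.3, 0], "spin": 0}, {"delta_pos": [4, -3.3, 0], "spin": 0}, {"delta_pos": [6, -3.3, 0], "spin": 0}, {"delta_pos": [8, -3.3, 0], "spin": 0}, {"delta_pos": [10, -3, 0], "spin": 0}]}}

```text
t: 27.6
eef_pos: [0.5883, -0.1835, 0.0855]
eef_rot: [2.189, -0.217, -2.171]
ft_force: [-2.3, -13.7, -1.5]
opening: 0.0596
```

```bash
python3 low.py .04
```

```text
t 27.60 theta -0.004 F [ -2.3 -13.7  -1.5] [ 0.5883 -0.1835  0.0855] xax [ 0.004 -0.135 -0.991] ynom -0.18095421075918022
delta pure [-1.6  0.  -0. ] push dir tool y neg
```

Emit:
{"op": "send_rows", "data": {"commands": [{"delta_pos": [1.5, -3, 0], "spin": 0}, {"delta_pos": [3, -3, 0], "spin": 0}, {"delta_pos": [4, -3, 0], "spin": 0}]}}

```text
t: 27.98
eef_pos: [0.5888, -0.1842, 0.0824]
eef_rot: [2.187, -0.221, -2.168]
ft_force: [-3.3, -10.1, 7.6]
opening: 0.0594
```

```bash
python3 low.py .04; python3 -c "
from chk import *
s=shot('side','s_x');crop(s[:,:,::-1],210,100,150,120,5,'sxc')"
```

```text
t 27.98 theta -0.013 F [ -3.3 -10.1   7.6] [ 0.5888 -0.1842  0.0824] xax [ 0.005 -0.14  -0.99 ] ynom -0.18134096486715567
delta pure [-4.7  0.1 -0.1] push dir tool y neg
```

View pics/sxc.png

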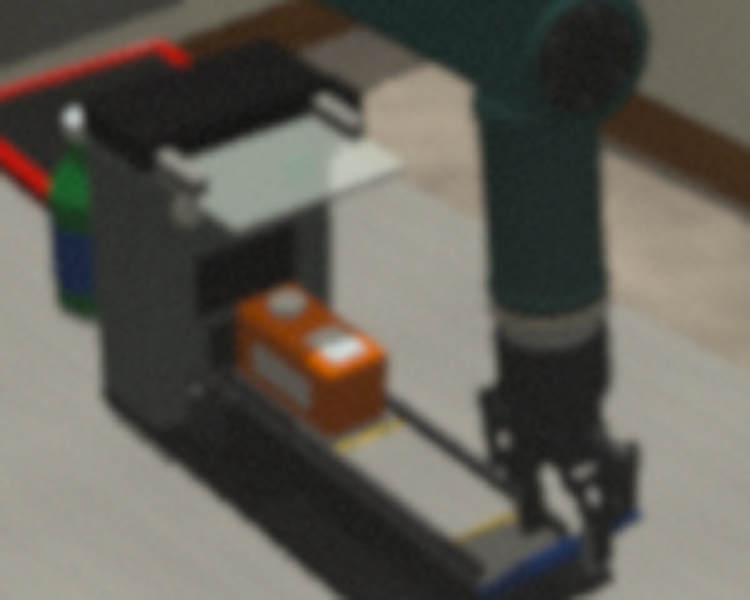

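Fz has risen to +7.6 N, so the tray is resting on its stop. I back the pad off the handle and then withdraw upwards.

Emit:
{"op": "send_rows", "data": {"commands": [{"delta_pos": [-0.5, 2, 0], "spin": 0}, {"delta_pos": [-0.5, 5, 0], "spin": 0}, {"delta_pos": [-0.5, 8, 0], "spin": 0}, {"delta_pos": [-0.5, 8, 0], "spin": 0}]}}

```text
t: 28.52
eef_pos: [0.5882, -0.1919, 0.0838]
eef_rot: [2.187, -0.221, -2.168]
ft_force: [1.1, 0.6, -0.1]
opening: 0.0596
```

```bash
python3 low.py .04; python3 -c "
from chk import *
s=shot('side','s_y');crop(s[:,:,::-1],210,100,150,120,5,'syc')"
```

```text
t 28.52 theta -0.009 F [ 1.1  0.6 -0.1] [ 0.5882 -0.1919  0.0838] xax [ 0.004 -0.139 -0.99 ] ynom -0.18116808917306798
delta pure [-3.3  0.  -0. ] push dir tool y neg
```

View pics/syc.png

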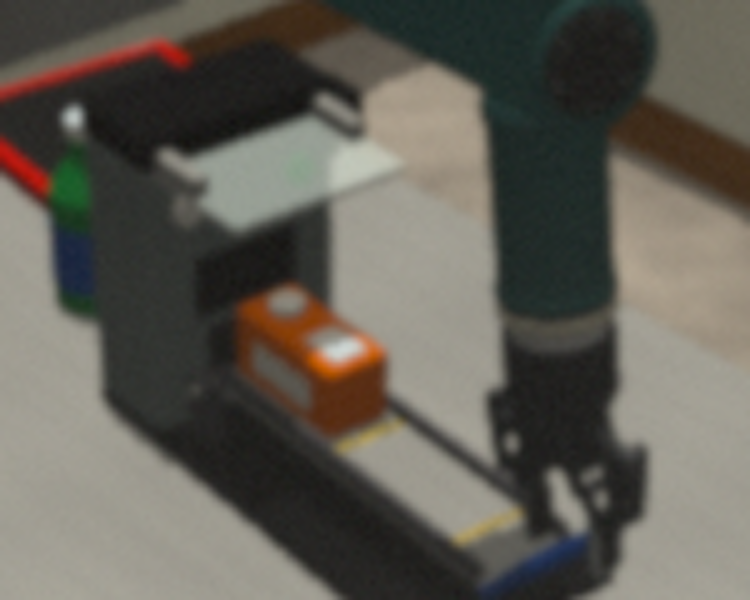

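Force is zero, so the pad is free of the blade. Withdrawing.

Emit:
{"op": "send_rows", "data": {"commands": [{"delta_pos": [-15, 0, 0], "spin": 0}, {"delta_pos": [-45, 0, 0], "spin": 0}, {"delta_pos": [-85, 5, 0], "spin": 0}, {"delta_pos": [-120, 30, 0], "spin": 0}, {"delta_pos": [-130, 70, 0], "spin": 0}]}}

```text
t: 29.2
eef_pos: [0.5849, -0.2426, 0.2264]
eef_rot: [2.191, -0.22, -2.161]
ft_force: [0.4, -0.3, -0.9]
opening: 0.0597
```

Emit:
{"op": "send_rows", "data": {"commands": [{"delta_pos": [0, 50, 0], "spin": 0}, {"delta_pos": [0, 90, 0], "spin": 0}, {"delta_pos": [0, 110, 0], "spin": 0}, {"delta_pos": [0, 110, 0], "spin": 0}]}}

```text
t: 29.7
eef_pos: [0.578, -0.3518, 0.2422]
eef_rot: [2.192, -0.221, -2.161]
ft_force: [0.1, 0.4, 0.1]
opening: 0.0597
```

```bash
python3 low.py .04; python3 -c "
from chk import *
s=shot('side','s_z');crop(s[:,:,::-1],210,100,150,120,5,'szc')
t=shot('top','t_z');crop(t[:,:,::-1],140,80,200,140,4,'tzc')"
```

```text
t 29.70 theta 0.442 F [0.1 0.4 0.1] [ 0.578  -0.3518  0.2422] xax [ 0.01  -0.141 -0.99 ] ynom -0.12338991798111038
delta pure [13.8  6.1  0.3] push dir tool y neg
```

View pics/szc.png

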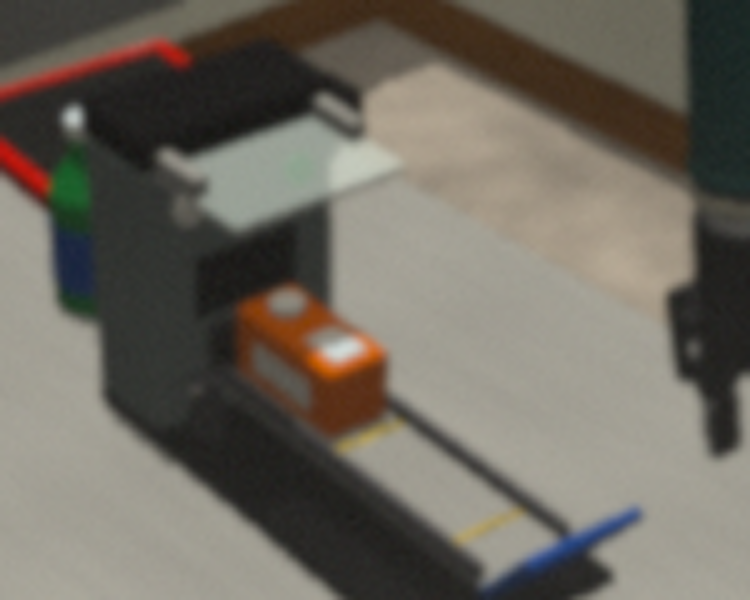

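View pics/tzc.png

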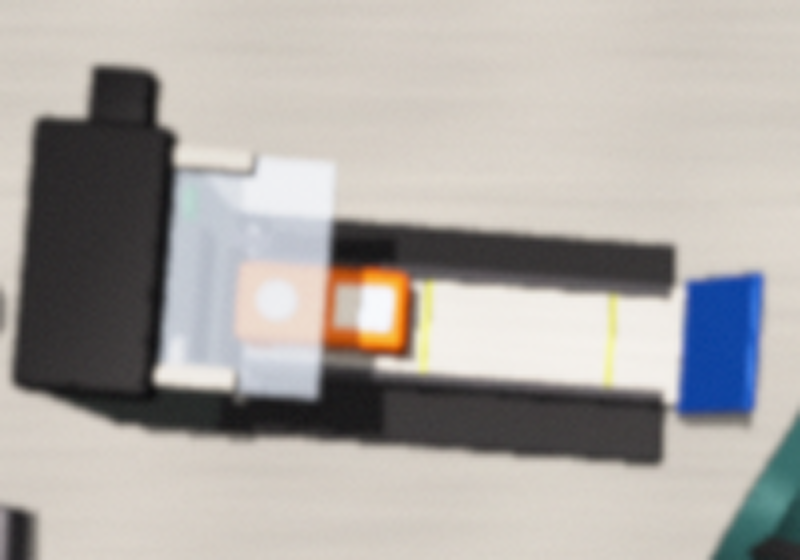

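View pics/t_z.png

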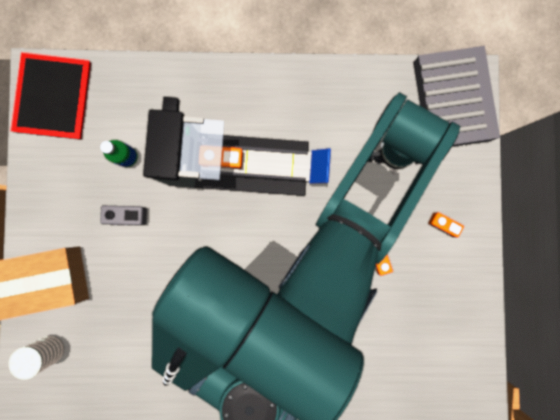

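```bash
python3 -c "
from chk import *
f=lambda l,k,x,y:[((p+.5)/k-.5+x,(q+.5)/k-.5+y) for p,q in l]
def sx(P): d=P-a; return (-(d@u)*1000).round(1), (d@np.array([.9977,-.068,0])*1000).round(1)
print('cap s (home 30)',sx(plane('top',f([(277,301)],4,140,80),.128)))
print('rear edge s (120)',sx(plane('top',f([(410,270),(406,354)],4,140,80),.12)))
print('lead edge s (0)',sx(plane('top',f([(237,264),(235,340)],4,140,80),.12)))
print('before: rear(260)',sx(plane('top',f([(602,288),(599,366)],4,140,80),.12)),'handle now',sx(plane('top',f([(764,272),(755,412)],4,140,80),.112)))"
```

```text
cap s (home 30) (array([32.]), array([0.3]))
rear edge s (120) (array([121.7, 123.6]), array([ 30.5, -28.9]))
lead edge s (0) (array([0.8, 3.8]), array([ 25.3, -28.2]))
before: rear(260) (array([257.3, 259.2]), array([ 28.2, -27.1])) handle now (array([371.5, 371.9]), array([ 49.7, -50.4]))
```

Run:
```python
from chk import *
def sx(P): d=P-a; return (-(d@u)*1000).round(1)
def cen(f,box,thr):
    im=cv2.cvtColor(cv2.imread(f),cv2.COLOR_BGR2HSV); x0,y0,x1,y1=box
    S=255-im[y0:y1,x0:x1,1].astype(float); w=(S-S.min())/(S.max()-S.min()); w=np.where(w>thr,w-thr,0); k,l,st,ce=cv2.connectedComponentsWithStats((w>0).astype(np.uint8))
    j=1+np.argmax(st[1:,4]); w=w*(l==j); yy,xx=np.mgrid[y0:y1,x0:x1]; print(st[1:,4]); return [(w*xx).sum()/w.sum(),(w*yy).sum()/w.sum()]
p0=cen("pics/t4.png",(250,151,266,166),.5); p1=cen("pics/t_z.png",(201,148,216,162),.5)
print(p0,p1,sx(plane("top",[p0],.128)),sx(plane("top",[p1],.128)))
# side: label
for f in("s4","s_z"):
    w=white(cv2.imread(f"pics/{f}.png")[:,:,::-1],"side",(240,140,340,225)); print(f,np.round(w,1).tolist())
    for q in w: 
        for z in(.128,.12): print(z,sx(plane("side",[q[1:]],z)))
```

```text
[97]
[95]
[np.float64(257.9842500457848), np.float64(158.30828398754653)] [np.float64(208.72614622057003), np.float64(154.6261875258158)] [169.] [31.6]
s4 [[25.0, 289.4, 177.5], [68.0, 300.5, 185.6]]
0.128 [177.2]
0.12 [167.9]
0.128 [239.5]
0.12 [230.7]
s_z [[19.0, 266.5, 160.3], [67.0, 277.3, 167.9]]
0.128 [36.7]
0.12 [26.2]
0.128 [102.2]
0.12 [92.3]
```

```bash
python3 -c "
from plant import bot,status
print(bot.finish_job(), status.get_state()['t'])"
```

```text
the job is handed in; nothing more can be done
the job is handed in; nothing more can be done
```

The job is handed in at about 30 s of the 72 s allowed. The cartridge is loaded and against the stop, as near as the cameras can tell, and the tray is lowered and free.

- **Loading:** I set the largest orange cartridge between the rails, about 1 mm from the midpoint between the yellow lines, and let go.
- **Raising:** The interface only turns the tool about its own axis, so I could not pinch along the blade as the text says. I held the handle with the jaws around it and the outer pad pressed on its edge, at about 7 to 17 N. In the last stretch I raised the tray in steps of about 0.015 rad. The cartridge began to slide at about 0.39 to 0.40 rad.
- **Sliding and lowering:** I held that angle for about 1.8 s. The slide was over within roughly the first half second. I then lowered the tray until it rested on its stop and withdrew the hand.

**Last checks**
- The wrist force read zero with the hand clear, and the tray was level in both views.
- The spent cartridge and the cleaner stood in place. The arm hid the mug in the last top view. It was still in place in earlier pictures, and the hand stayed well above it.
- The two cameras put the cartridge 0.6 mm (side) and 1.6 mm (top) short of the stop position, and rougher edge readings gave 1 to 4 mm. All of that is near the measuring error of about one pixel (3 mm), and the cartridge had stopped moving while the tray was still tilted.

**Side effects:** The automatic side-view reading of the cap failed on several frames during the raise, so I relied on the top view there. The hand also tilted about 8 degrees over the moves, with no visible effect.

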